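# Stack the keyed micro-sieve on the shaker and clip on its cover

## Robot

A 7-joint arm with a two-finger parallel gripper is mounted at the origin on a cart in front of the work surface, level with it; the furniture and walls round the work are solid. World frame = base frame: x ahead of the robot, y to its left, z up, the work surface at z = 0. Lengths are in mm, angles in degrees, forces in N, time in s.
With the tool pointing down it reaches from about 425 to 875 mm from the base axis. Payload 4.7 kg.
Tool frame: the origin (TCP) lies on the mounting face of the last link; the fingertips stand 182 mm ahead of it and the grasp point (between the pads) lies 164 mm ahead of it (hold_point_z is the distance from the TCP to the grasp point, in mm); z points along the fingers, x is the direction in which the jaws open and shut, and the axes are right-handed (so a half turn about z gives the same grasp; the last joint's range is limited). The gripper opens to 87 mm and grips with 3 to 60 N. Pads are 19 mm wide; open, the fingers measure 117 mm over their backs; the gripper's body (75 mm by 190 mm) begins 51 mm behind the grasp point.
Start: joints at [-75.682, 18.392, -4.016, 83.108, 1.295, 78.541, -3.26], TCP at [151.869, 632.015, 404.787] pointing down, gripper open.
Joint ranges: [-163.93, 163.93], [-17.29, 119.83], [-79.2, 71.16], [3.27, 140.29], [-89.18, 269.18], [5.43, 117.66], [-154.24, 154.24]. Speed limits (degrees/s): [147.25, 147.25, 180, 180, 180, 180, 180].

## Interface

Orientations are given as a 3x3 rotation matrix whose columns are the frame's x, y, z axes.
In Python, from rig import get_state, capture, close_job, hold_point_z gives the robot as it stands. The module is installed in compiled form; this text tells all that it offers.
- The arm moves only by the tool move_arm, never from a script. Its argument "rows" is a list of rows, each an object with "jaw": the gripper's target within -1 to 1 (shut at 1, half-way at 0, fully open at -1); "xyz": the shift along the tool's x, y, z in m, a list of three; "twist": the turn about the tool's z in degrees. In form: [{"jaw": jaw, "xyz": [tx, ty, tz], "twist": twist}, ...]. A call has 1 to 12 rows; each row shifts and turns the commanded pose from where the row before left it, along the tool's axes as they then stand; what a row does not reach is not made up. A row lasts 1/12 s, in which the tool goes at most 41.7 mm and 7.16 degrees, less where a joint would pass 70% of its speed; a pose out of reach is approached as far as the arm can. A call is refused whole if a number of a shift passes 0.0417 or a number of a turn 7.16, either way. A call with a gripper value outside its range is refused whole. The fingers move at their own pace and stop on an object; "grip_force" is the grip in N (left out, the last holds). Time passes only in rows, so rows that do not move let the fingers close. It gives the time, the measured TCP pose, the force and the opening at its end, in the units of the state.
- get_state(): the state, without advancing time (a new reading comes with each control period).
- capture(name): name is "side" or "top"; returns a dict with "color" (420x560x3 uint8, blue, green, red), "fx", "fy", "cx", "cy" (pixels), "origin" and "attitude" of the camera in the world. Camera axes: x right, y down, z forward; pixel columns grow to the right and rows downward; lengths in mm; the calibration is good to about 2 mm. A picture is of the moment at which its call begins. There is no depth.
- close_job(): hands the job in, once; it reports no verdict.
The state is a dict: "time_s": time; "joint_pos": joint angles; "qvel": joint speeds; "tau": joint torques, N m; "ee_pos": TCP position; "ee_rot": TCP orientation; "force": force on the tool from outside, world axes, zero at the start; "moment": the same for the moment, N m; "width": finger opening in mm.
Only numpy, scipy, OpenCV 4.12 (cv2) and the standard library are available. Lean on these libraries where they do the work, as an engineer would, in place of code of your own. Each camera call takes 0.05 s, during which the arm holds its last target.

## Task

Build the sieve stack on the shaker: the brass fine screen on the catch pan, the grey coarse screen on top of it, and the dust cover with the orange tabs on the very top. Every lug must sit fully down in a notch of the part below, so turn a part that rides high until it drops in, and the cover's two sprung tabs must be let out under the rim. Let go of everything, and leave the other things on the bench where they lie.

Things in the scene. Friction and masses are not known exactly. Their poses are not given: they have to be found in the camera images.
- shaker: bench-top sieve shaker that cannot move: round blue housing 112 mm across and 42 mm high, a dial and red rocker on its front (-x); a round steel catch pan is clamped upright on its axis. Origin on the axis at bench level, z up. Its yaw says nothing about the pan's angle.
- pan_rim (a point): centre of the pan's rim, 90 mm above the bench. Pan 64 mm across; rim 5 mm wide with three notches, 14 mm wide, 10 mm deep, 120 degrees apart. The pan is clamped at any angle, NOT measured (this point turns with the housing): see the notches from above, or set the screen on and turn it, at most 120 degrees, under a light push (about 5 N) until its lugs drop 8 mm
- fine_screen: fine screen: brass ring frame with dense brass wire cloth, 64 mm across, 54 mm tall, about 0.16 kg, loose, upright on the bench. Origin at the centre of its underside, z up. Plain round wall to grasp from z = 14 to 54 mm. Seated on the pan, origin 78 mm above the bench; 86 mm if the lugs ride on the rim
- fine_shoulder (a point): centre of the fine screen's shoulder, z = 12 mm, which bears on the rim below. A skirt 50 mm across, chamfered 3 mm, hangs from it to z = 0 and enters the rim below. At the outer wall three lugs hang 8 mm below the shoulder (z = 4 to 12 mm), 11 mm wide, 7 mm at their ends, at 0, 120 and 240 degrees from the body's x axis
- fine_rim (a point): centre of the fine screen's rim, z = 54 mm: inside 54 mm across, three notches 14 mm wide and 10 mm deep at 0, 120 and 240 degrees from the body's x axis, straight above the lugs. The next part seated there stands 42 mm higher and can turn less than 4 degrees
- coarse_screen: coarse screen: grey aluminium ring frame with an open dark wire grid, about 0.14 kg, loose, upright on the bench; sizes, shoulder, skirt, lugs, notches, origin and axes as on the fine screen. Seated on the fine screen, origin 120 mm above the bench; 128 mm if the lugs ride on the rim
- coarse_rim (a point): centre of the coarse screen's rim, z = 54 mm; the rim (inside 54 mm across, notches at 0, 120, 240 degrees from the body's x axis) is 10 mm deep, below it the inside widens to 61 mm, where the cover's catches spread
- cover: dust cover: black disc 64 mm across with two orange sprung tabs on top, 0.11 kg, loose, right way up on the bench. Origin at the centre of its underside, z up. The tabs stand at +y and -y of the body. Seated on the coarse screen, origin 156 mm above the bench
- cover_disc (a point): centre of the underside of the cover's disc (4.5 mm thick), z = 18 mm, which bears on the rim below; a boss 36 mm across hangs to z = 0. Three lugs as on the screens hang 8 mm below the disc at 0, 120 and 240 degrees from the body's x axis
- cover_tabs (a point): between the finger grips of the tabs, z = 30.5 mm: grips 24 mm wide along x, from z = 22.5 to 38.5 mm, 46 mm over their outer faces, 38 mm pinched. Pinching takes 2 to 7 N a tab. Catches below the disc (z = 0.5 to 4.5 mm) reach 28.8 mm from the axis let out, too wide for the rim, and 25 mm pinched
- tab_a (a joint): travel of the cover's tab at +y: 0 let out by its spring, 0.0038 pinched right in (m)
- tab_b (a joint): travel of the cover's tab at -y: 0 let out by its spring, 0.0038 pinched right in (m)
- red_brush: flat dust brush with a red handle, 184 mm long, lying on the bench; leave alone
- toe_bone: small pale fossil toe bone, 82 mm long, lying on the bench; leave alone
- blue_vial: clear specimen vial with a blue cap, 64 mm tall, standing on the bench; leave alone
- clod: brown lump of rock, 36 mm, lying on the bench; leave alone

How it is judged (in metres and radians):
At the end, for the whole second after the job is handed in: fine screen, coarse screen and cover stacked on the pan: origins within 2.5 to 3.5 mm of 78, 120 and 156 mm above the bench (lugs down in the notches), upright within 0.05 rad, within 4 to 6 mm of the shaker's axis, at rest; both tabs let out to under 1.2 mm of travel (z of fine_screen in the frame of shaker between 0.0755 and 0.0805 m and z of coarse_screen in the frame of shaker between 0.117 and 0.1225 m and z of cover in the frame of shaker between 0.1525 and 0.1585 m and horizontal distance between fine_screen and shaker below 0.004 m and horizontal distance between coarse_screen and shaker below 0.005 m and horizontal distance between cover and shaker below 0.006 m and angle between each of fine_screen, coarse_screen, cover's own z axis and vertical below 0.05 rad and value of joint each of tab_a, tab_b below 0.0012 m and linear speed of each of fine_screen, coarse_screen, cover below 0.01 m/s); the robot touches nothing.
It fails at once if a bystander is pushed more than 30 mm (distance of any of red_brush, toe_bone, blue_vial, clod from where it was at the start of the episode above 0.03 m).
It also fails if it takes over 72 s, if anything falls off the work surface, if the arm or the gripper's body presses on something with over 40 N, if the wrist force passes 120 N, or if a joint passes its speed limit or range.

## Working session

There is one attempt and no reset: what is moved stays moved. The work goes in short steps, Python scripts to look and compute and a tool call to move; the robot and the scene stay as the last step left them, time stands still between calls to the robot, and variables do not carry over. Pictures are saved under pics/ and viewed, and the job is handed in when it is done.

Besides the shell and the picture viewer there is one more tool, called after "Request:" as name([rows], argument=value, ...), one row to a line, values as JSON. move_arm: Moves the arm, as the interface text tells. Its arguments: {"type":"object","properties":{"rows":{"type":"array","items":{"type":"object","properties":{"jaw":{"type":"number"},"xyz":{"type":"array","items":{"type":"number"}},"twist":{"type":"number"}}}},"grip_force":{"type":"number"}},"required":["rows"]}

```bash
mkdir -p pics; ls
python3 - <<'E'
from rig import get_state,capture,hold_point_z
import cv2,numpy as np
s=get_state();print({k:np.round(v,3).tolist() for k,v in s.items()})
print(hold_point_z)
for n in("top","side"):
    c=capture(n);cv2.imwrite(f"pics/{n}0.png",c["color"])
    print(n,{k:np.round(c[k],4).tolist() for k in c if k!="color"})
E
```

```text
pics
{'time_s': 0.0, 'joint_pos': [-75.682, 18.439, -4.018, 83.176, 1.296, 78.538, -3.262], 'qvel': [-0.042, -0.011, -0.066, 0.041, 0.073, 0.016, 0.008], 'tau': [-0.001, -49.128, -0.404, -31.253, -0.064, 0.044, 0.0], 'ee_pos': [151.818, 631.815, 403.656], 'ee_rot': [[0.234, 0.972, -0.0], [0.972, -0.234, -0.002], [-0.002, 0.0, -1.0]], 'force': [0.592, 1.021, 0.223], 'moment': [-0.013, -0.022, 0.027], 'width': 87.024}
163.5
top {'fx': 497.4657, 'fy': 497.4657, 'cx': 282.713, 'cy': 199.2536, 'origin': [398.3678, -192.4164, 1361.2526], 'attitude': [[0.0059, -0.9965, 0.0839], [-0.9999, -0.005, 0.011], [-0.0106, -0.084, -0.9964]]}
side {'fx': 501.8419, 'fy': 501.8419, 'cx': 277.1042, 'cy': 199.2148, 'origin': [576.1686, 832.8314, 788.4571], 'attitude': [[-0.9962, 0.0666, -0.056], [0.0842, 0.5753, -0.8136], [-0.022, -0.8152, -0.5787]]}
```

View pics/top0.png

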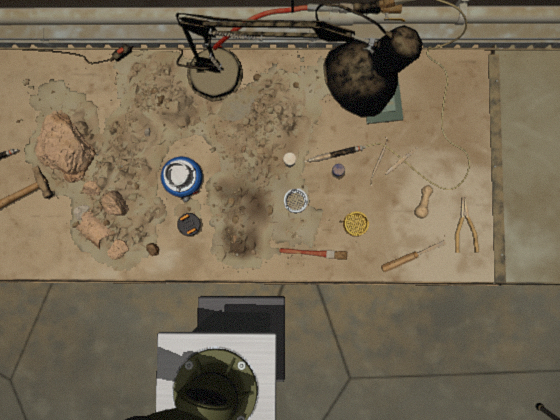

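View pics/side0.png

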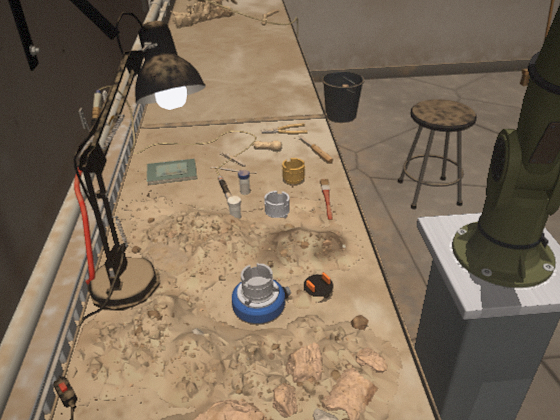

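Run:
```python
import cv2,numpy as np
t=cv2.imread("pics/top0.png");s=cv2.imread("pics/side0.png")
def crop(im,u,v,r=26,k=290):
    return cv2.resize(im[v-r:v+r,u-r:u+r],(k,k),interpolation=cv2.INTER_CUBIC)
a=np.hstack([crop(t,182,178),crop(t,189,224),]);b=np.hstack([crop(t,296,201),crop(t,355,224)])
cv2.imwrite("pics/z1.png",np.vstack([a,b]))
a=np.hstack([crop(s,258,290,34),crop(s,319,286)]);b=np.hstack([crop(s,277,204),crop(s,293,170)])
cv2.imwrite("pics/z2.png",np.vstack([a,b]))
```

```text
(no output)
```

View pics/z1.png

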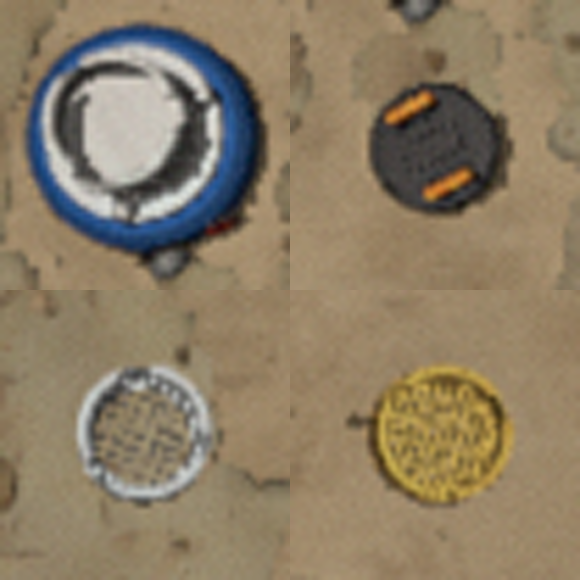

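View pics/z2.png

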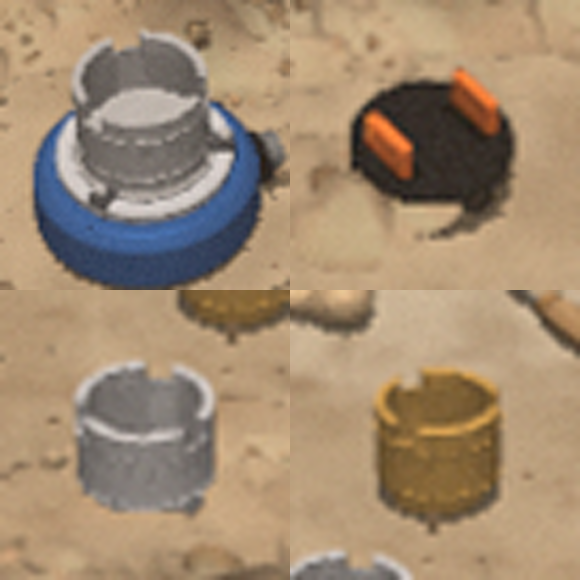

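```bash
cat > h.py <<'E'
import numpy as np,cv2
from rig import get_state,capture
def cast(c,uv,z):
    uv=np.atleast_2d(np.asarray(uv,float));d=np.c_[(uv[:,0]-c["cx"])/c["fx"],(uv[:,1]-c["cy"])/c["fy"],np.ones(len(uv))]@np.asarray(c["attitude"]).T
    o=np.asarray(c["origin"]);return (o+d*((z-o[2])/d[:,2])[:,None])[:,:2]
def proj(c,P):
    p=(np.atleast_2d(P)-np.asarray(c["origin"]))@np.asarray(c["attitude"])
    return np.c_[c["fx"]*p[:,0]/p[:,2]+c["cx"],c["fy"]*p[:,1]/p[:,2]+c["cy"]]
def centre(c,mask,zr,r=32,half=95):
    """centre of rim disc at height zr from the silhouette's far side (support lines)"""
    cs,_=cv2.findContours(mask.astype(np.uint8),cv2.RETR_EXTERNAL,cv2.CHAIN_APPROX_NONE)
    k=max(cs,key=cv2.contourArea)[:,0]
    # pixel-corner outline: +-0.5
    k=np.vstack([k+np.array(o) for o in((.5,0),(-.5,0),(0,.5),(0,-.5))])
    p=cast(c,k,zr);m=p.mean(0);a=m-np.asarray(c["origin"])[:2];a0=np.arctan2(a[1],a[0])
    A=a0+np.radians(np.arange(-half,half+1,5));D=np.c_[np.cos(A),np.sin(A)]
    s=(p@D.T).max(0)-r
    x,res,_,_=np.linalg.lstsq(D,s,rcond=None)
    return x,np.sqrt(np.mean((D@x-s)**2)),len(k)//4
def ringscan(c,ctr,z,r,n=72):
    A=np.radians(np.arange(n)*360/n);P=np.c_[ctr[0]+r*np.cos(A),ctr[1]+r*np.sin(A),np.full(n,z)]
    uv=proj(c,P).astype(np.float32)
    return cv2.remap(c["color"],uv[:,0].reshape(1,-1),uv[:,1].reshape(1,-1),cv2.INTER_LINEAR)[0]
E
python3 - <<'E'
from h import *
boxes={"top":dict(pan=(182,178,26),cover=(189,224,17),coarse=(296,201,16),fine=(355,224,17)),
"side":dict(pan=(258,282,34),cover=(319,286,20),coarse=(277,204,19),fine=(293,171,19))}
for n in boxes:
    c=capture(n);hsv=cv2.cvtColor(c["color"],cv2.COLOR_BGR2HSV)
    vis=[]
    for o,(u,v,r) in boxes[n].items():
        sub=hsv[v-r:v+r,u-r:u+r].astype(int);print(n,o,"bg",hsv[v-r,u-r],hsv[v+r-1,u-r])
        H,S,V=sub[...,0],sub[...,1],sub[...,2]
        if o=="fine": m=(S>130)
        elif o=="cover": m=(V<95)|((S>170)&(H<20))
        elif o=="coarse": m=(S<45)
        else: m=(H>95)&(H<125)&(S>100)
        full=np.zeros(hsv.shape[:2],np.uint8);full[v-r:v+r,u-r:u+r]=m
        if o=="pan" : z,R=42,56
        else: z,R=(22.5 if o=="cover" else 54),32
        full=cv2.morphologyEx(full,cv2.MORPH_CLOSE,np.ones((3,3)))
        print(n,o,centre(c,full,z,R))
        vis.append(cv2.resize(full[v-r:v+r,u-r:u+r]*255,(200,200)))
    cv2.imwrite(f"pics/m_{n}.png",np.hstack(vis))
E
```

```text
top pan bg [ 18  86 146] [ 20  74 141]
top pan (array([569.56094253,  94.05001911]), np.float64(1.4801443177820308), 112)
top cover bg [ 17  83 162] [ 18  82 158]
top cover (array([442.94051751,  75.9751872 ]), np.float64(0.43406264606980466), 68)
top coarse bg [ 22  78 140] [ 20  71 148]
top coarse (array([ 508.47775042, -211.55911716]), np.float64(0.6540973250182753), 69)
top fine bg [ 17  81 154] [ 18  83 153]
top fine (array([ 446.83013997, -371.63715749]), np.float64(0.4489060381877315), 69)
side pan bg [ 16  93 183] [ 17  88 195]
side pan (array([570.76131953, 121.46494254]), np.float64(3.339933051423574), 181)
side cover bg [ 16  86 170] [ 17  86 193]
side cover (array([440.64421087,  74.49954789]), np.float64(2.2601547031089435), 92)
side coarse bg [ 15  88 185] [ 16  90 181]
side coarse (array([ 506.76589493, -208.19548428]), np.float64(0.9155683192276933), 85)
side fine bg [ 17  72 198] [ 17  85 192]
side fine (array([ 445.52052635, -367.79751192]), np.float64(0.9462842541198327), 78)
```

View pics/m_top.png

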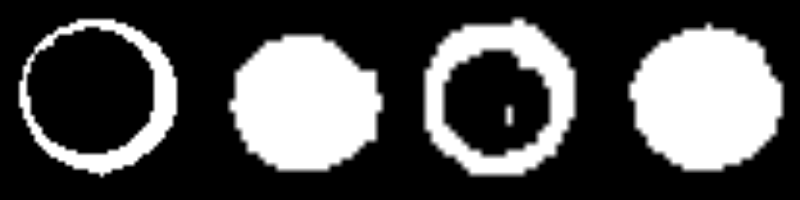

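View pics/m_side.png

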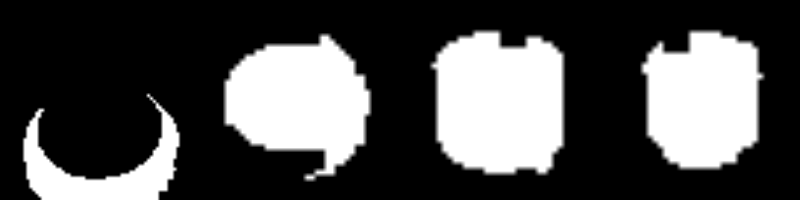

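Run:
```python
import cv2,numpy as np
t=cv2.imread("pics/top0.png");s=cv2.imread("pics/side0.png")
a=cv2.resize(t[156:200,160:204],(600,600)[:2],interpolation=cv2.INTER_CUBIC)
b=cv2.resize(s[255:315,228:290],None,fx=12,fy=9.6,interpolation=cv2.INTER_CUBIC)
b=cv2.resize(s[258:308,233:285],None,fx=11.5,fy=11.5,interpolation=cv2.INTER_CUBIC)
cv2.imwrite("pics/p1.png",a);cv2.imwrite("pics/p2.png",b)
```

```text
(no output)
```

View pics/p1.png

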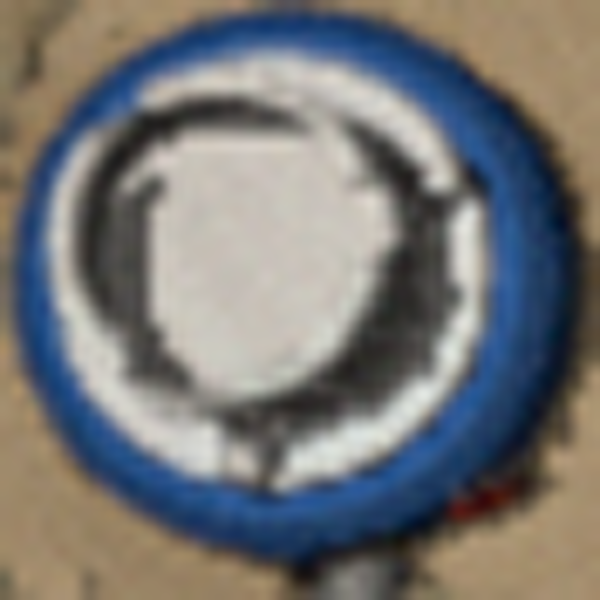

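View pics/p2.png

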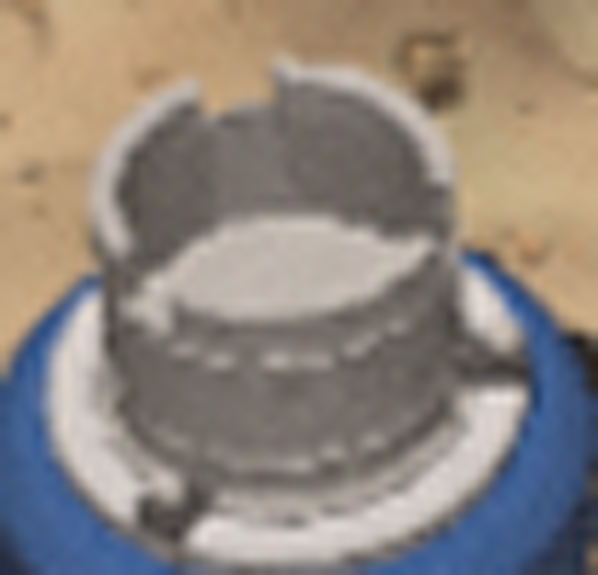

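Run:
```python
from h import *
c=capture("side");t=capture("top")
P=lambda x,y:(233+(x+.5)/11.5-.5,258+(y+.5)/11.5-.5)
for nm,q in dict(left=(92,190),right=(457,190),top=(305,62),n1a=(197,85),n1b=(277,64),n2=(115,250),n3=(440,190),n3b=(440,235)).items():
    w=cast(c,P(*q),90)[0];print(nm,w.round(1),"ang",np.degrees(np.arctan2(*(w-[570,94])[::-1])).round(1),np.hypot(*(w-[570,94])).round(1))
h=cv2.cvtColor(t["color"],cv2.COLOR_BGR2HSV);m=cv2.inRange(h,(95,100,40),(125,255,255));m[:150]=0;m[210:]=0;m[:,:150]=0;m[:,215:]=0
for hf in(60,90,120,180): print(hf,centre(t,m,42,56,hf)[:2])
im=c["color"].copy();A=np.radians(np.arange(0,360,2))
big=cv2.resize(im[248:318,218:298],None,fx=8,fy=8,interpolation=cv2.INTER_CUBIC)
tb=cv2.resize(t["color"][150:210,150:214],None,fx=8,fy=8,interpolation=cv2.INTER_CUBIC)
for r,z,col in((32,90,(0,0,255)),(56,42,(0,255,0))):
    Q=np.c_[570+r*np.cos(A),94+r*np.sin(A),np.full(len(A),z)]
    for a,(u,v) in zip(A,proj(c,Q)): cv2.circle(big,(int((u-218+.5)*8),int((v-248+.5)*8)),1,col,-1)
    for u,v in proj(t,Q): cv2.circle(tb,(int((u-150+.5)*8),int((v-150+.5)*8)),1,col,-1)
cv2.imwrite("pics/ov.png",big);cv2.imwrite("pics/ovt.png",tb)
```

```text
left [602.7  99.2] ang 9.0 33.1
right [539.8 106. ] ang 158.4 32.5
top [564.2  70.7] ang -104.1 24.0
n1a [583.5  74.6] ang -55.1 23.6
n1b [569.1  70.7] ang -92.1 23.3
n2 [599.1 114.3] ang 34.9 35.5
n3 [542.7 105.7] ang 156.9 29.7
n3b [543.5 116.6] ang 139.5 34.8
60 (array([569.67160186,  94.21695593]), np.float64(0.8657755847279378))
90 (array([569.53245882,  93.99021702]), np.float64(1.36872535938443))
120 (array([569.70506878,  94.26606007]), np.float64(1.534096017947115))
180 (array([570.24800061,  94.93701005]), np.float64(1.4334302303566395))
```

View pics/ov.png

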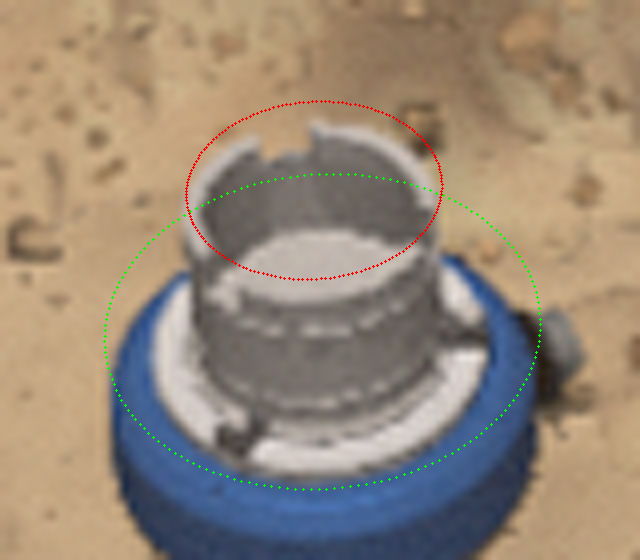

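View pics/ovt.png

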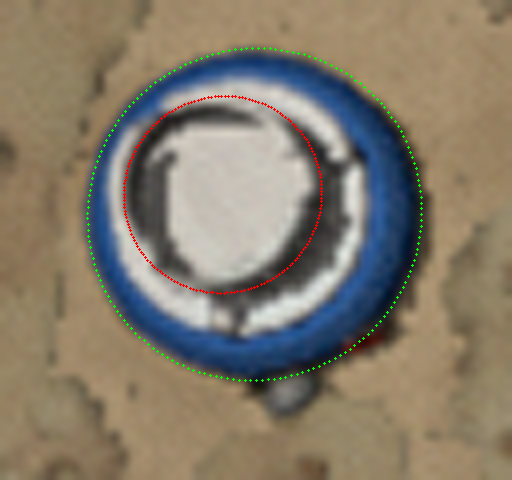

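```bash
cat >> h.py <<'E'
def overlay(c,box,k,circs,fn,ticks=()):
    u0,v0,u1,v1=box;im=cv2.resize(c["color"][v0:v1,u0:u1],None,fx=k,fy=k,interpolation=cv2.INTER_CUBIC)
    A=np.radians(np.arange(0,360,3))
    for x,y,z,r in circs:
        for u,v in proj(c,np.c_[x+r*np.cos(A),y+r*np.sin(A),np.full(len(A),z)]): cv2.circle(im,(int((u-u0+.5)*k),int((v-v0+.5)*k)),1,(0,0,255),-1)
    for x,y,z,r,a in ticks:
        a=np.radians(a);q=proj(c,[[x+s*np.cos(a),y+s*np.sin(a),z] for s in(r,r+10)])
        q=[(int((u-u0+.5)*k),int((v-v0+.5)*k)) for u,v in q];cv2.line(im,q[0],q[1],(0,255,0),2)
    cv2.imwrite(fn,im);return im
E
python3 - <<'E'
from h import *
c=capture("side");t=capture("top")
x,y=571,101.5
tk=[(x,y,90,32,a) for a in(-72,48,168)]
C=[(x,y,90,32),(x,y,90,27)]
a=overlay(c,(228,252,288,312),9,C,"pics/o.png",tk);b=overlay(t,(154,150,198,210),9,C,"pics/o.png",tk)
cv2.imwrite("pics/ov2.png",np.hstack([a[:540],b[:540,:]])[:, :800] if False else cv2.resize(np.hstack([a,b]),None,fx=.85,fy=.85))
P=lambda x,y:(233+(x+.5)/11.5-.5,258+(y+.5)/11.5-.5)
for nm,q in dict(n1a=(197,85),n1b=(277,64),n3=(437,190),n3b=(445,235)).items():
    w=cast(c,P(*q),90)[0];print(nm,w.round(1),"ang",np.degrees(np.arctan2(*(w-[x,y])[::-1])).round(1),np.hypot(*(w-[x,y])).round(1))
E
```

```text
n1a [583.5  74.6] ang -65.0 29.7
n1b [569.1  70.7] ang -93.4 30.9
n3 [543.2 105.6] ang 171.6 28.1
n3b [542.7 116.7] ang 151.7 32.2
```

View pics/ov2.png

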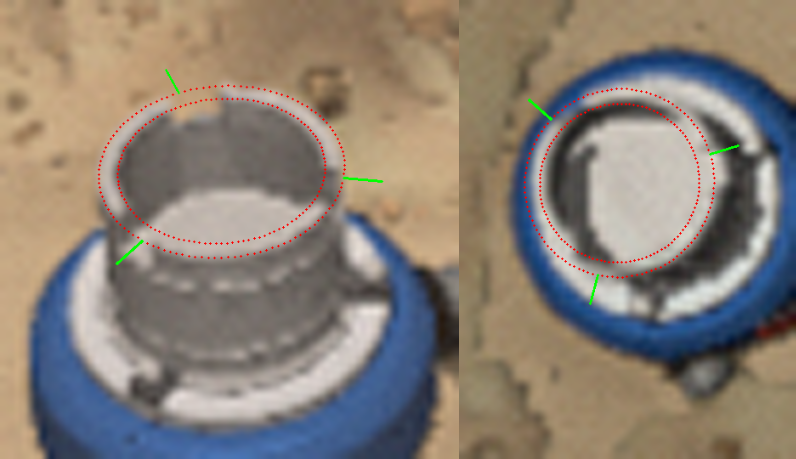

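Run:
```python
from h import *
c=capture("side");t=capture("top")
def two(x,y,z,th,fn,su,tu,extra=()):
    tk=[(x,y,z,32,a+th) for a in(0,120,240)];C=[(x,y,z,32),(x,y,z,27)]+list(extra)
    a=overlay(c,(su[0]-22,su[1]-22,su[0]+22,su[1]+22),9,C,"pics/o.png",tk);b=overlay(t,(tu[0]-22,tu[1]-22,tu[0]+22,tu[1]+22),9,C,"pics/o.png",tk)
    cv2.imwrite(fn,np.hstack([a,b]))
two(446.5,-371,54,0,"pics/f1.png",(293,170),(355,224))
two(508,-211,54,0,"pics/c1.png",(277,204),(296,201))
two(442.5,75.5,22.5,0,"pics/k1.png",(319,286),(189,224))
```

```text
(no output)
```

View pics/f1.png

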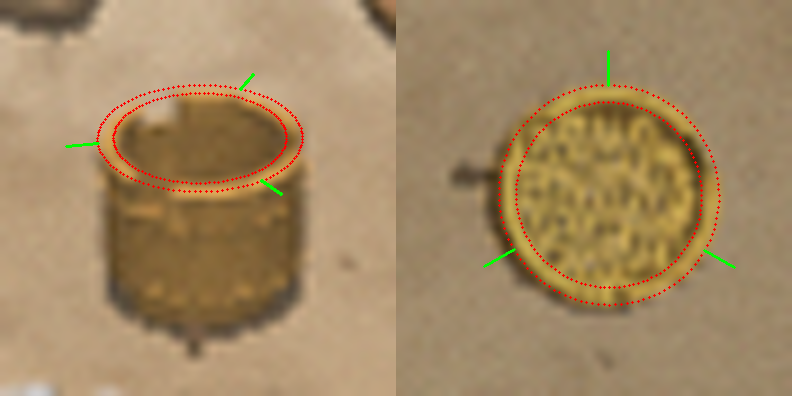

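View pics/c1.png

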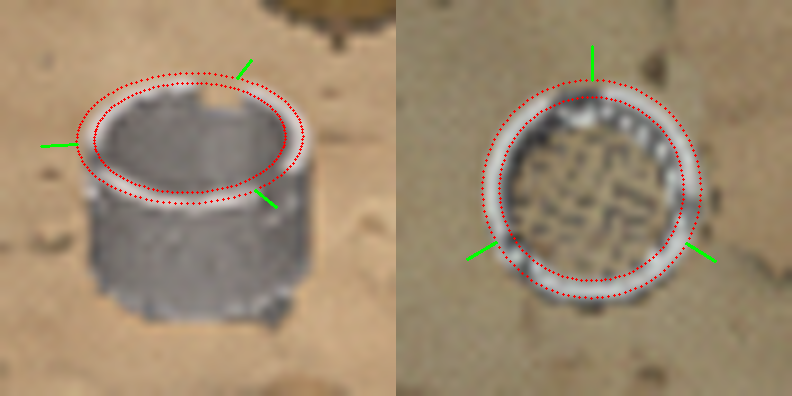

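View pics/k1.png

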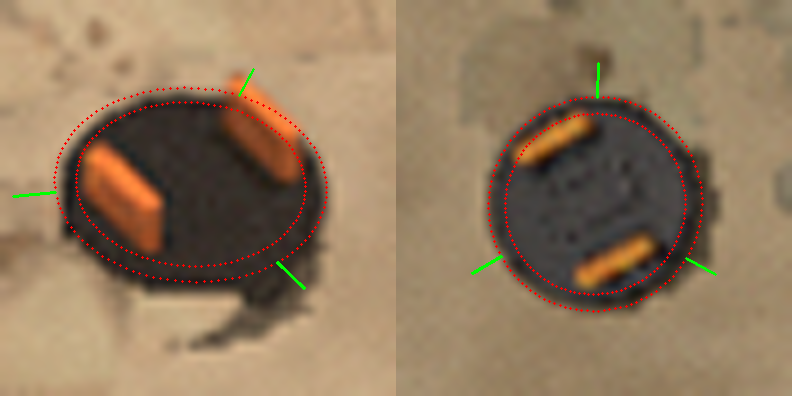

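Run:
```python
from h import *
c=capture("side");t=capture("top")
def ang(cam,o,px,z,ctr):
    w=cast(cam,(o[0]-22+px[0]/9-.5,o[1]-22+px[1]/9-.5),z)[0]-ctr
    return np.degrees(np.arctan2(w[1],w[0])).round(1),np.hypot(*w).round(1)
F=np.array([446,-370]);C=np.array([507.5,-210]);K=np.array([442,76.5])
for p in((137,96),(178,90)): print("fine",ang(c,(293,170),p,54,F))
for p in((508,150),(612,295),(703,150)): print("fine top",ang(t,(355,224),(p[0]-396,p[1]),54,F))
for p in((200,80),(245,85)): print("coarse",ang(c,(277,204),p,54,C))
for p in((575,92),(692,205),(512,255)): print("coarse top",ang(t,(296,201),(p[0]-396,p[1]),54,C))
for cam,nm in((t,"top"),(c,"side")):
    h=cv2.cvtColor(cam["color"],cv2.COLOR_BGR2HSV);m=cv2.inRange(h,(4,150,140),(22,255,255))
    u,v=(189,224) if nm=="top" else (319,286); mm=np.zeros_like(m);mm[v-20:v+20,u-20:u+20]=m[v-20:v+20,u-20:u+20]
    n,l,s,ce=cv2.connectedComponentsWithStats(mm)
    i=np.argsort(-s[1:,4])[:2]+1;w=cast(cam,ce[i],38.5 if nm=="top" else 32);d=w[0]-w[1]
    print(nm,s[i,4],w.round(1).tolist(),w.mean(0).round(1),np.degrees(np.arctan2(d[1],d[0])).round(1),np.hypot(*d))
    for a in(0,):print(hex(0))
s=cv2.resize(c["color"][268:310,296:344],(768,672),interpolation=cv2.INTER_CUBIC)
s=np.clip(s.astype(float)*2.2,0,255).astype(np.uint8);cv2.imwrite("pics/kz.png",s[:600])
```

```text
fine (np.float64(-58.4), np.float64(33.6))
fine (np.float64(-82.0), np.float64(31.1))
fine top (np.float64(64.6), np.float64(31.4))
fine top (np.float64(-176.7), np.float64(28.6))
fine top (np.float64(-64.1), np.float64(31.6))
coarse (np.float64(-99.2), np.float64(29.6))
coarse (np.float64(-124.6), np.float64(30.5))
coarse top (np.float64(7.9), np.float64(29.3))
coarse top (np.float64(-97.6), np.float64(30.6))
coarse top (np.float64(130.5), np.float64(29.3))
top [17 15] [[424.0, 67.7], [461.2, 85.9]] [442.6  76.8] -154.0 41.381605564684435
0x0
side [46 29] [[460.6, 86.1], [423.3, 65.9]] [441.9  76. ] 28.5 42.454833285830254
0x0
```

View pics/kz.png

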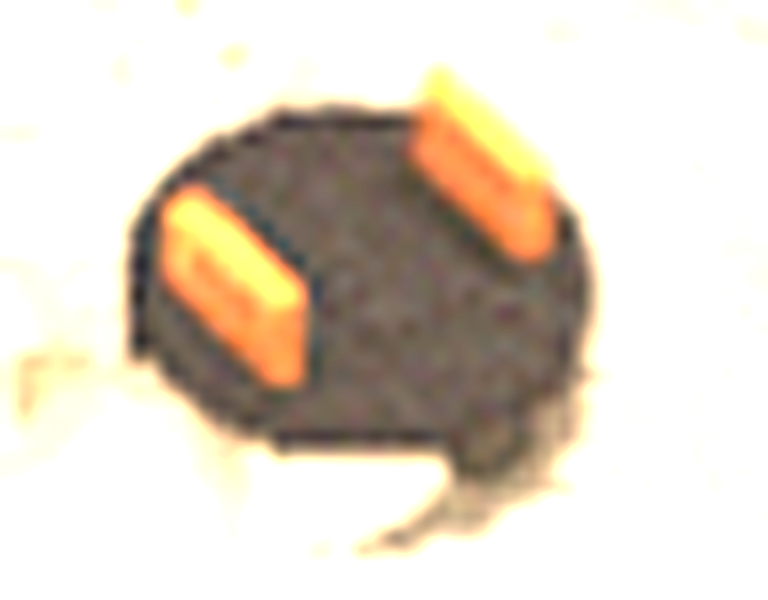

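```bash
cat > plan.py <<'E'
import numpy as np,json,sys
from rig import get_state
def plan(wps,jaw,step=40,dyaw=7.0,cur=None):
    """wps: list of (x,y,ztip? z=TCP z,yaw); rows from cur pose"""
    if cur is None:
        s=get_state();p=np.array(s["ee_pos"],float);R=np.array(s["ee_rot"]);yaw=np.degrees(np.arctan2(R[1,0],R[0,0]))
    else: p=np.array(cur[:3],float);yaw=cur[3]
    rows=[]
    for w in wps:
        q=np.array(w[:3],float);dy=w[3]-yaw
        n=int(max(1,np.ceil(np.linalg.norm(q-p)/step-1e-6),np.ceil(abs(dy)/dyaw-1e-6)))
        p0=p.copy();y0=yaw
        for i in range(1,n+1):
            d=p0+(q-p0)*i/n-p;ty=y0+dy*i/n-yaw
            a=np.radians(yaw);c,s_=np.cos(a),np.sin(a)
            v=[round(d[0]*c+d[1]*s_)/1000 if False else round((d[0]*c+d[1]*s_)/1000,4),round((d[0]*s_-d[1]*c)/1000,4),round(-d[2]/1000,4)]
            tw=round(-ty,2)
            rows.append(dict(jaw=jaw,xyz=v,twist=tw))
            p=p+np.array([v[0]*c+v[1]*s_,v[0]*s_-v[1]*c,-v[2]])*1000;yaw-=tw
    print(len(rows),"rows; end",p.round(2),round(yaw,2))
    for i in range(0,len(rows),12): print(json.dumps(rows[i:i+12]).replace(" ",""))
E
python3 - <<'E'
from plan import *
plan([(400,400,385,35),(520,100,370,20),(520,-150,370,20),(446,-370,300,20)],-1,cur=(151.87,632.0,404.8,76.5))
E
```

```text
32 rows; end [ 446. -370.  300.] 20.0
[{"jaw":-1,"xyz":[-0.0186,0.0328,0.0022],"twist":4.61},{"jaw":-1,"xyz":[-0.016,0.0342,0.0022],"twist":4.61},{"jaw":-1,"xyz":[-0.0131,0.0354,0.0022],"twist":4.61},{"jaw":-1,"xyz":[-0.0102,0.0364,0.0022],"twist":4.61},{"jaw":-1,"xyz":[-0.0073,0.037,0.0022],"twist":4.62},{"jaw":-1,"xyz":[-0.0043,0.0375,0.0022],"twist":4.61},{"jaw":-1,"xyz":[-0.0013,0.0377,0.0022],"twist":4.61},{"jaw":-1,"xyz":[0.0018,0.0377,0.0022],"twist":4.61},{"jaw":-1,"xyz":[0.0048,0.0374,0.0022],"twist":4.61},{"jaw":-1,"xyz":[-0.0082,0.035,0.0017],"twist":1.67},{"jaw":-1,"xyz":[-0.0072,0.0351,0.0016],"twist":1.66},{"jaw":-1,"xyz":[-0.0061,0.0354,0.0017],"twist":1.67}]
[{"jaw":-1,"xyz":[-0.0051,0.0356,0.0017],"twist":1.67},{"jaw":-1,"xyz":[-0.0041,0.0356,0.0016],"twist":1.66},{"jaw":-1,"xyz":[-0.003,0.0358,0.0017],"twist":1.67},{"jaw":-1,"xyz":[-0.002,0.0359,0.0017],"twist":1.67},{"jaw":-1,"xyz":[-0.001,0.0358,0.0016],"twist":1.66},{"jaw":-1,"xyz":[0.0001,0.036,0.0017],"twist":1.67},{"jaw":-1,"xyz":[-0.0122,0.0336,-0.0],"twist":-0.0},{"jaw":-1,"xyz":[-0.0122,0.0335,0.0],"twist":0.0},{"jaw":-1,"xyz":[-0.0123,0.0336,0.0],"twist":0.0},{"jaw":-1,"xyz":[-0.0122,0.0335,0.0],"twist":0.0},{"jaw":-1,"xyz":[-0.0122,0.0336,0.0],"twist":0.0},{"jaw":-1,"xyz":[-0.0122,0.0335,0.0],"twist":0.0}]
[{"jaw":-1,"xyz":[-0.0122,0.0336,0.0],"twist":0.0},{"jaw":-1,"xyz":[-0.0207,0.0259,0.01],"twist":-0.0},{"jaw":-1,"xyz":[-0.0207,0.0259,0.01],"twist":0.0},{"jaw":-1,"xyz":[-0.0207,0.0259,0.01],"twist":0.0},{"jaw":-1,"xyz":[-0.0206,0.026,0.01],"twist":0.0},{"jaw":-1,"xyz":[-0.0207,0.0259,0.01],"twist":0.0},{"jaw":-1,"xyz":[-0.0207,0.0259,0.01],"twist":0.0},{"jaw":-1,"xyz":[-0.0207,0.0259,0.01],"twist":0.0}]
```

Request:
move_arm([
  {"jaw": -1, "xyz": [-0.019, 0.033, 0.002], "twist": 4.6},
  {"jaw": -1, "xyz": [-0.016, 0.034, 0.002], "twist": 4.6},
  {"jaw": -1, "xyz": [-0.013, 0.035, 0.002], "twist": 4.6},
  {"jaw": -1, "xyz": [-0.01, 0.036, 0.002], "twist": 4.6},
  {"jaw": -1, "xyz": [-0.007, 0.037, 0.002], "twist": 4.6},
  {"jaw": -1, "xyz": [-0.004, 0.037, 0.002], "twist": 4.6},
  {"jaw": -1, "xyz": [-0.001, 0.038, 0.002], "twist": 4.6},
  {"jaw": -1, "xyz": [0.002, 0.038, 0.002], "twist": 4.6},
  {"jaw": -1, "xyz": [0.005, 0.037, 0.002], "twist": 4.6},
  {"jaw": -1, "xyz": [-0.008, 0.035, 0.002], "twist": 1.7},
  {"jaw": -1, "xyz": [-0.007, 0.035, 0.002], "twist": 1.7},
  {"jaw": -1, "xyz": [-0.006, 0.035, 0.002], "twist": 1.7},
])

```text
time_s: 1.6
ee_pos: [441.0, 300.6, 380.8]
ee_rot: [[0.867, 0.498, 0.0], [0.498, -0.867, 0.0], [0.0, -0.0, -1.0]]
force: [0.2, 0.2, 0.7]
width: 86.9
```

Request:
move_arm([
  {"jaw": -1, "xyz": [-0.005, 0.036, 0.002], "twist": 1.7},
  {"jaw": -1, "xyz": [-0.004, 0.036, 0.002], "twist": 1.7},
  {"jaw": -1, "xyz": [-0.003, 0.036, 0.002], "twist": 1.7},
  {"jaw": -1, "xyz": [-0.002, 0.036, 0.002], "twist": 1.7},
  {"jaw": -1, "xyz": [-0.001, 0.036, 0.002], "twist": 1.7},
  {"jaw": -1, "xyz": [0, 0.036, 0.002], "twist": 1.7},
  {"jaw": -1, "xyz": [-0.012, 0.034, 0], "twist": 0},
  {"jaw": -1, "xyz": [-0.012, 0.034, 0], "twist": 0},
  {"jaw": -1, "xyz": [-0.012, 0.034, 0], "twist": 0},
  {"jaw": -1, "xyz": [-0.012, 0.034, 0], "twist": 0},
  {"jaw": -1, "xyz": [-0.012, 0.034, 0], "twist": 0},
  {"jaw": -1, "xyz": [-0.012, 0.034, 0], "twist": 0},
])

```text
time_s: 2.6
ee_pos: [521.7, -117.0, 369.2]
ee_rot: [[0.941, 0.339, 0.001], [0.339, -0.941, 0.001], [0.001, -0.0, -1.0]]
force: [1.0, -0.8, -0.5]
width: 86.9
```

Run:
```python
from h import *
from plan import *
c=capture("side");t=capture("top");cv2.imwrite("pics/g1.png",np.vstack([c["color"][:,100:500],t["color"][:,100:500]])[::1][:840]); cv2.imwrite("pics/g1.png",cv2.resize(np.hstack([c["color"],t["color"]]),(800,300)))
plan([(446,-370,300,20)],-1,step=38)
```

```text
8 rows; end [ 446.01 -370.04  300.04] 20.0
[{"jaw":-1,"xyz":[-0.019,0.0261,0.0087],"twist":-0.1},{"jaw":-1,"xyz":[-0.019,0.0261,0.0087],"twist":-0.1},{"jaw":-1,"xyz":[-0.0191,0.0261,0.0087],"twist":-0.11},{"jaw":-1,"xyz":[-0.0192,0.0261,0.0087],"twist":-0.1},{"jaw":-1,"xyz":[-0.0192,0.026,0.0087],"twist":-0.1},{"jaw":-1,"xyz":[-0.0192,0.0259,0.0087],"twist":-0.1},{"jaw":-1,"xyz":[-0.0193,0.026,0.0086],"twist":-0.11},{"jaw":-1,"xyz":[-0.0193,0.0259,0.0087],"twist":-0.1}]
```

View pics/g1.png

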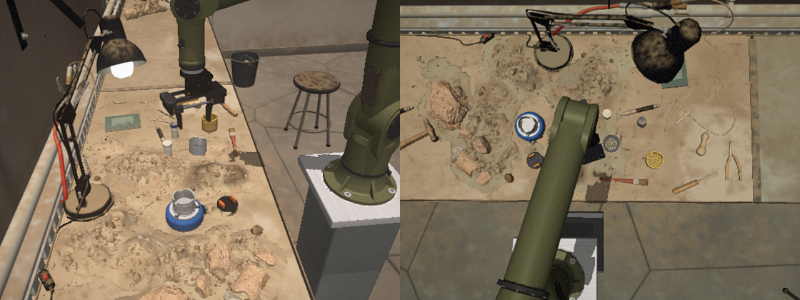

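Request:
move_arm([
  {"jaw": -1, "xyz": [-0.019, 0.026, 0.009], "twist": -0.1},
  {"jaw": -1, "xyz": [-0.019, 0.026, 0.009], "twist": -0.1},
  {"jaw": -1, "xyz": [-0.019, 0.026, 0.009], "twist": 0},
  {"jaw": -1, "xyz": [-0.019, 0.026, 0.009], "twist": 0},
  {"jaw": -1, "xyz": [-0.019, 0.026, 0.009], "twist": 0},
  {"jaw": -1, "xyz": [-0.019, 0.026, 0.009], "twist": 0},
  {"jaw": -1, "xyz": [-0.018, 0.024, 0.009], "twist": 0},
  {"jaw": -1, "xyz": [-0.01, 0.014, 0.004], "twist": 0},
  {"jaw": -1, "xyz": [0, 0, 0], "twist": 0},
  {"jaw": -1, "xyz": [0, 0, 0], "twist": 0},
])

```text
time_s: 3.53
ee_pos: [454.4, -346.5, 301.5]
ee_rot: [[0.941, 0.34, -0.001], [0.34, -0.941, 0.0], [-0.0, -0.0, -1.0]]
force: [-0.6, 0.4, -0.1]
width: 86.9
```

Run:
```python
from plan import *
plan([(446,-370,197.5,20)],-1,step=38)
```

```text
3 rows; end [ 445.99 -370.01  197.52] 20.0
[{"jaw":-1,"xyz":[-0.0053,0.0064,0.0347],"twist":-0.05},{"jaw":-1,"xyz":[-0.0053,0.0064,0.0346],"twist":-0.04},{"jaw":-1,"xyz":[-0.0053,0.0064,0.0347],"twist":-0.05}]
```

Request:
move_arm([
  {"jaw": -1, "xyz": [-0.016, 0.019, 0.02], "twist": 0},
  {"jaw": -1, "xyz": [0, 0, 0.02], "twist": 0},
  {"jaw": -1, "xyz": [0, 0, 0.03], "twist": 0},
  {"jaw": -1, "xyz": [0, 0, 0.034], "twist": 0},
  {"jaw": -1, "xyz": [0, 0, 0], "twist": 0},
  {"jaw": -1, "xyz": [0, 0, 0], "twist": 0},
])

```text
time_s: 4.03
ee_pos: [446.8, -367.4, 196.8]
ee_rot: [[0.939, 0.344, -0.003], [0.344, -0.939, 0.003], [-0.002, -0.003, -1.0]]
force: [-0.5, -1.4, 0.7]
width: 87.1
```

Run:
```python
from h import *
c=capture("side");t=capture("top")
a=cv2.resize(c["color"][120:210,240:340],None,fx=6,fy=6);cv2.imwrite("pics/g2.png",a[:540])
cv2.imwrite("pics/g2t.png",cv2.resize(t["color"][180:270,300:400],None,fx=6,fy=6))
```

```text
(no output)
```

View pics/g2.png

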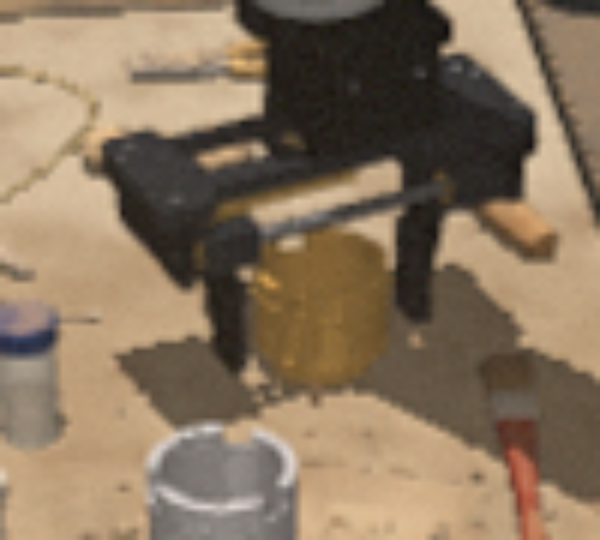

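Request:
move_arm([
  {"jaw": -1, "xyz": [-0.001, 0.002, 0], "twist": 0},
  {"jaw": -1, "xyz": [0, 0, 0], "twist": 0},
  {"jaw": 1, "xyz": [0, 0, 0], "twist": 0},
  {"jaw": 1, "xyz": [0, 0, 0], "twist": 0},
  {"jaw": 1, "xyz": [0, 0, 0], "twist": 0},
  {"jaw": 1, "xyz": [0, 0, 0], "twist": 0},
  {"jaw": 1, "xyz": [0, 0, 0], "twist": 0},
], grip_force=25)

```text
time_s: 4.72
ee_pos: [446.0, -371.6, 197.8]
ee_rot: [[0.94, 0.342, 0.0], [0.342, -0.94, 0.0], [0.0, -0.0, -1.0]]
force: [-0.4, 0.9, 2.3]
width: 63.6
```

Run:
```python
from plan import *
plan([(446,-371.6,300,20),(571,101.5,325,11)],1,step=38)
```

```text
16 rows; end [571.   101.53 325.03] 11.0
[{"jaw":1,"xyz":[0.0,0.0,-0.0341],"twist":-0.0},{"jaw":1,"xyz":[0.0,0.0,-0.034],"twist":-0.01},{"jaw":1,"xyz":[0.0,0.0,-0.0341],"twist":-0.0},{"jaw":1,"xyz":[0.0215,-0.0309,-0.0019],"twist":0.69},{"jaw":1,"xyz":[0.0211,-0.0312,-0.0019],"twist":0.69},{"jaw":1,"xyz":[0.0207,-0.0314,-0.002],"twist":0.7},{"jaw":1,"xyz":[0.0204,-0.0317,-0.0019],"twist":0.69},{"jaw":1,"xyz":[0.0199,-0.0319,-0.0019],"twist":0.69},{"jaw":1,"xyz":[0.0196,-0.0321,-0.0019],"twist":0.69},{"jaw":1,"xyz":[0.0192,-0.0324,-0.0019],"twist":0.7},{"jaw":1,"xyz":[0.0188,-0.0326,-0.002],"twist":0.69},{"jaw":1,"xyz":[0.0184,-0.0329,-0.0019],"twist":0.69}]
[{"jaw":1,"xyz":[0.018,-0.033,-0.0019],"twist":0.69},{"jaw":1,"xyz":[0.0176,-0.0333,-0.0019],"twist":0.69},{"jaw":1,"xyz":[0.0172,-0.0335,-0.002],"twist":0.7},{"jaw":1,"xyz":[0.0168,-0.0337,-0.0019],"twist":0.69}]
```

Request:
move_arm([
  {"jaw": 1, "xyz": [0, 0, -0.02], "twist": 0},
  {"jaw": 1, "xyz": [0, 0, -0.034], "twist": 0},
  {"jaw": 1, "xyz": [0, 0, -0.034], "twist": 0},
  {"jaw": 1, "xyz": [0.01, -0.015, -0.015], "twist": 0},
  {"jaw": 1, "xyz": [0.021, -0.031, -0.003], "twist": 0.7},
  {"jaw": 1, "xyz": [0.021, -0.031, -0.003], "twist": 0.7},
  {"jaw": 1, "xyz": [0.021, -0.031, -0.003], "twist": 0.7},
  {"jaw": 1, "xyz": [0.02, -0.032, -0.002], "twist": 0.7},
  {"jaw": 1, "xyz": [0.02, -0.032, -0.002], "twist": 0.7},
  {"jaw": 1, "xyz": [0.02, -0.032, -0.002], "twist": 0.7},
  {"jaw": 1, "xyz": [0.019, -0.032, -0.002], "twist": 0.7},
  {"jaw": 1, "xyz": [0.019, -0.033, -0.002], "twist": 0.7},
])

```text
time_s: 5.72
ee_pos: [527.0, -61.7, 319.7]
ee_rot: [[0.969, 0.248, -0.0], [0.248, -0.969, 0.0], [-0.0, -0.0, -1.0]]
force: [0.8, 0.1, -2.3]
width: 63.3
```

Request:
move_arm([
  {"jaw": 1, "xyz": [0.018, -0.033, -0.002], "twist": 0.7},
  {"jaw": 1, "xyz": [0.018, -0.033, -0.002], "twist": 0.7},
  {"jaw": 1, "xyz": [0.018, -0.033, -0.002], "twist": 0.7},
  {"jaw": 1, "xyz": [0.015, -0.028, 0], "twist": 0.7},
  {"jaw": 1, "xyz": [0.007, -0.012, 0], "twist": 0},
  {"jaw": 1, "xyz": [0, 0, 0], "twist": 0},
  {"jaw": 1, "xyz": [0, 0, 0], "twist": 0},
  {"jaw": 1, "xyz": [0, 0, 0], "twist": 0},
])

```text
time_s: 6.38
ee_pos: [569.2, 87.4, 325.4]
ee_rot: [[0.98, 0.199, -0.001], [0.199, -0.98, -0.001], [-0.001, 0.001, -1.0]]
force: [0.7, -0.3, -1.8]
width: 63.2
```

Run:
```python
from h import *
from plan import *
s=get_state();p=s["ee_pos"];print(p,s["ee_rot"][0][0],s["ee_rot"][1][0])
c=capture("side")
b=p[2]-163.5-34
overlay(c,(215,215,315,315),5.9 and 6,[(571,101.5,90,32),(p[0],p[1],b+54,32)],"pics/h1.png")
plan([(571,101.5,300,11)],1)
```

```text
[569.16592258  87.43164288 325.37207806] 0.9800302361629415 0.19884472818383514
1 rows; end [570.96 101.5  300.05] 11.0
[{"jaw":1,"xyz":[0.0046,-0.0138,0.0255],"twist":0.42}]
```

View pics/h1.png

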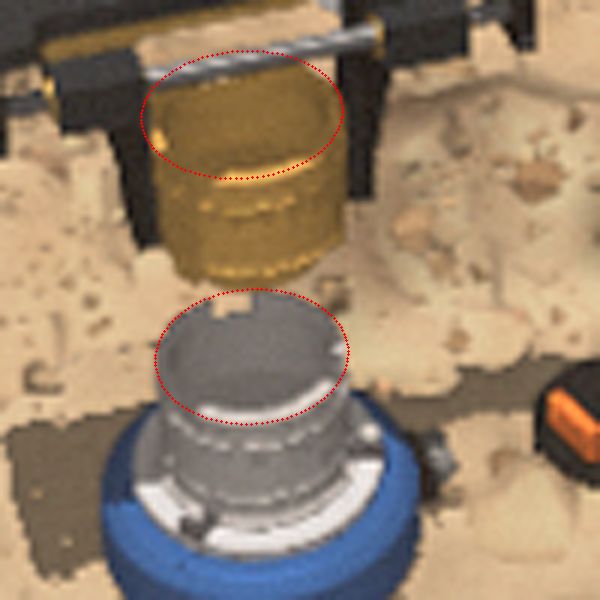

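Request:
move_arm([
  {"jaw": 1, "xyz": [0.005, -0.012, 0], "twist": 0.5},
  {"jaw": 1, "xyz": [0, 0, 0.01], "twist": 0},
  {"jaw": 1, "xyz": [0, 0, 0.01], "twist": 0},
  {"jaw": 1, "xyz": [0, 0, 0.01], "twist": 0},
  {"jaw": 1, "xyz": [0, 0, 0], "twist": 0},
  {"jaw": 1, "xyz": [0, 0, 0], "twist": 0},
])

```text
time_s: 6.93
ee_pos: [571.3, 101.2, 294.4]
ee_rot: [[0.982, 0.191, -0.002], [0.191, -0.982, -0.001], [-0.003, 0.001, -1.0]]
force: [-0.8, 0.0, -1.6]
width: 63.5
```

Run:
```python
from h import *
from plan import *
c=capture("side");p=get_state()["ee_pos"];print(p)
overlay(c,(215,225,315,315),6,[(p[0],p[1],p[2]-143.5,32)],"pics/h2.png")
```

```text
[571.74525646 101.38577616 295.2451178 ]
```

View pics/h2.png

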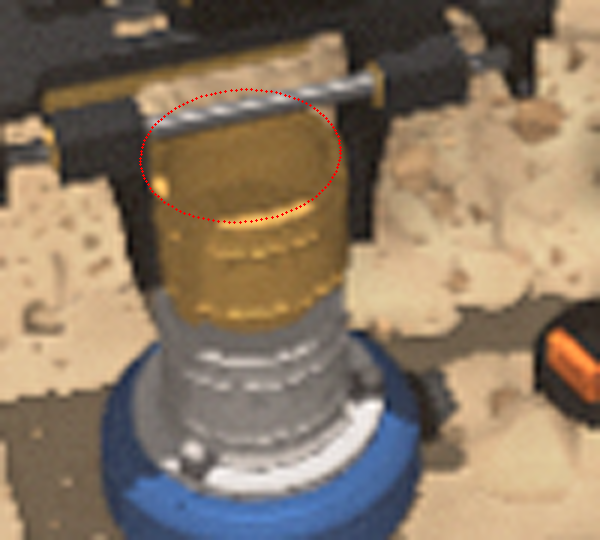

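Request:
move_arm([
  {"jaw": 1, "xyz": [0, 0, 0.004], "twist": 0},
  {"jaw": 1, "xyz": [0, 0, 0.003], "twist": 0},
  {"jaw": 1, "xyz": [0, 0, 0.003], "twist": 0},
  {"jaw": 1, "xyz": [0, 0, 0.002], "twist": 0},
  {"jaw": 1, "xyz": [0, 0, 0], "twist": 0},
  {"jaw": 1, "xyz": [0, 0, 0], "twist": 0},
])

```text
time_s: 7.48
ee_pos: [572.0, 101.5, 283.7]
ee_rot: [[0.981, 0.192, 0.0], [0.192, -0.981, -0.001], [0.0, 0.001, -1.0]]
force: [0.2, -2.2, -2.3]
width: 63.7
```

Request:
move_arm([
  {"jaw": 1, "xyz": [0, 0, 0.002], "twist": 0},
  {"jaw": 1, "xyz": [0, 0, 0.002], "twist": 0},
  {"jaw": 1, "xyz": [0, 0, 0], "twist": 0},
  {"jaw": 1, "xyz": [0, 0, 0], "twist": 0},
])

```text
time_s: 7.82
ee_pos: [572.3, 101.3, 280.4]
ee_rot: [[0.982, 0.191, 0.001], [0.191, -0.982, -0.001], [0.001, 0.001, -1.0]]
force: [-1.1, -3.7, 4.4]
width: 63.7
```

Request:
move_arm([
  {"jaw": 1, "xyz": [0, 0.001, 0.001], "twist": 0},
  {"jaw": 1, "xyz": [0, 0, 0.001], "twist": 0},
  {"jaw": 1, "xyz": [0, 0, 0], "twist": 0},
  {"jaw": 1, "xyz": [0, 0, 0], "twist": 0},
])

```text
time_s: 8.15
ee_pos: [572.0, 100.5, 277.3]
ee_rot: [[0.982, 0.191, -0.0], [0.191, -0.982, -0.001], [-0.0, 0.0, -1.0]]
force: [1.5, -4.1, -0.4]
width: 63.4
```

Request:
move_arm([
  {"jaw": 1, "xyz": [0, 0.001, 0.001], "twist": 0},
  {"jaw": 1, "xyz": [0, 0, 0.001], "twist": 0},
  {"jaw": 1, "xyz": [0, 0, 0.001], "twist": 0},
  {"jaw": 1, "xyz": [0, 0, 0], "twist": 0},
  {"jaw": 1, "xyz": [0, 0, 0], "twist": 0},
])

```text
time_s: 8.57
ee_pos: [572.2, 99.9, 275.9]
ee_rot: [[0.982, 0.191, -0.001], [0.191, -0.982, 0.001], [-0.001, -0.001, -1.0]]
force: [-4.4, -3.8, 10.5]
width: 63.2
```

Request:
move_arm([
  {"jaw": -1, "xyz": [0, 0, 0], "twist": 0},
  {"jaw": -1, "xyz": [0, 0, 0], "twist": 0},
  {"jaw": -1, "xyz": [0, 0, 0], "twist": 0},
  {"jaw": -1, "xyz": [0, 0, -0.02], "twist": 0},
  {"jaw": -1, "xyz": [0, 0, -0.035], "twist": 0},
  {"jaw": -1, "xyz": [0, 0, -0.035], "twist": 0},
  {"jaw": -1, "xyz": [-0.01, 0.02, -0.01], "twist": 0},
  {"jaw": -1, "xyz": [-0.01, 0.035, 0], "twist": 0},
  {"jaw": -1, "xyz": [-0.01, 0.035, 0], "twist": 0},
])

```text
time_s: 9.32
ee_pos: [560.4, 7.3, 375.9]
ee_rot: [[0.98, 0.198, 0.003], [0.198, -0.98, 0.002], [0.003, -0.001, -1.0]]
force: [1.4, -0.9, 0.0]
width: 86.8
```

Run:
```python
from h import *
from plan import *
c=capture("side");t=capture("top")
overlay(c,(215,225,315,315),6,[(572,100.5,132,32),(572,100.5,90,32)],"pics/h3.png",[(572,100.5,132,32,a) for a in(41,161,-79)])
overlay(t,(150,150,220,210),8,[(572,100.5,132,32)],"pics/h3t.png")
plan([(507.5,-210,300,-22),(507.5,-210,197.5,-22)],-1,step=38)
```

```text
10 rows; end [ 507.52 -210.02  197.53] -22.0
[{"jaw":-1,"xyz":[-0.0128,0.028,0.0108],"twist":4.66},{"jaw":-1,"xyz":[-0.0105,0.029,0.0108],"twist":4.65},{"jaw":-1,"xyz":[-0.0081,0.0297,0.0107],"twist":4.66},{"jaw":-1,"xyz":[-0.0057,0.0303,0.0108],"twist":4.66},{"jaw":-1,"xyz":[-0.0032,0.0306,0.0108],"twist":4.65},{"jaw":-1,"xyz":[-0.0006,0.0308,0.0108],"twist":4.66},{"jaw":-1,"xyz":[0.0018,0.0308,0.0107],"twist":4.66},{"jaw":-1,"xyz":[-0.0,-0.0,0.0342],"twist":-0.0},{"jaw":-1,"xyz":[-0.0,-0.0,0.0342],"twist":-0.0},{"jaw":-1,"xyz":[-0.0,-0.0,0.0341],"twist":-0.0}]
```

View pics/h3.png

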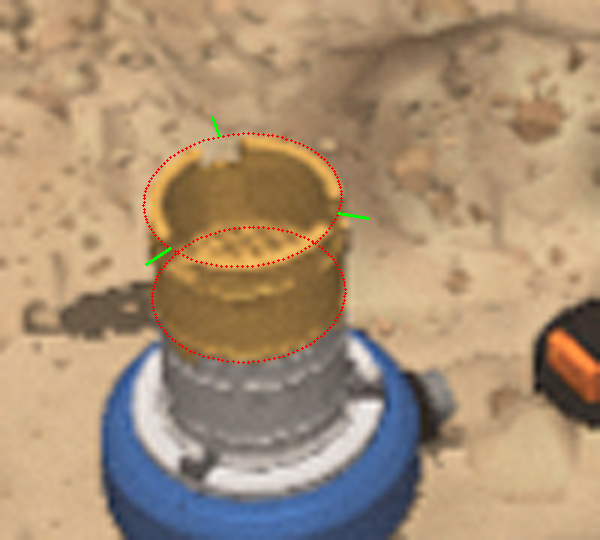

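View pics/h3t.png

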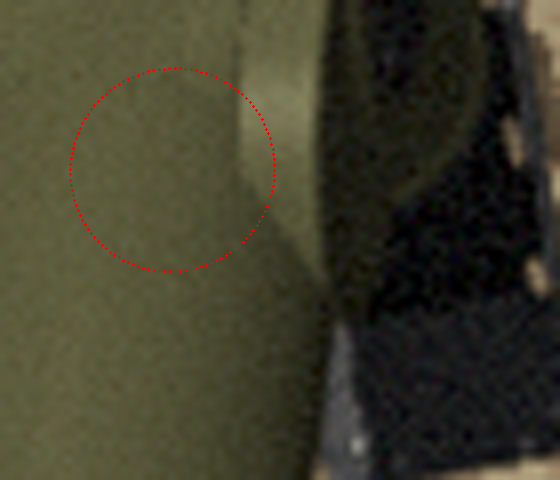

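Request:
move_arm([
  {"jaw": -1, "xyz": [-0.013, 0.028, 0.01], "twist": 4.7},
  {"jaw": -1, "xyz": [-0.01, 0.029, 0.01], "twist": 4.7},
  {"jaw": -1, "xyz": [-0.008, 0.03, 0.01], "twist": 4.7},
  {"jaw": -1, "xyz": [-0.006, 0.03, 0.01], "twist": 4.7},
  {"jaw": -1, "xyz": [-0.003, 0.03, 0.01], "twist": 4.7},
  {"jaw": -1, "xyz": [-0.001, 0.028, 0.01], "twist": 4.6},
  {"jaw": -1, "xyz": [0.001, 0.015, 0.01], "twist": 4.6},
  {"jaw": -1, "xyz": [0, 0, 0], "twist": 0},
  {"jaw": -1, "xyz": [0, 0, 0], "twist": 0},
  {"jaw": -1, "xyz": [0, 0, 0], "twist": 0},
])

```text
time_s: 10.25
ee_pos: [514.8, -183.2, 304.8]
ee_rot: [[0.931, -0.365, 0.0], [-0.365, -0.931, 0.001], [0.0, -0.001, -1.0]]
force: [0.6, 0.6, 0.4]
width: 87.2
```

Run:
```python
from plan import *
plan([(507.5,-210.5,300,-22),(507.5,-210.5,197.5,-22)],-1,step=38)
```

```text
4 rows; end [ 507.53 -210.48  197.5 ] -22.0
[{"jaw":-1,"xyz":[0.0032,0.0281,0.0048],"twist":0.58},{"jaw":-1,"xyz":[-0.0,0.0,0.0342],"twist":0.0},{"jaw":-1,"xyz":[-0.0,0.0,0.0341],"twist":0.0},{"jaw":-1,"xyz":[-0.0,0.0,0.0342],"twist":0.0}]
```

Request:
move_arm([
  {"jaw": -1, "xyz": [0.003, 0.028, 0.01], "twist": 0.6},
  {"jaw": -1, "xyz": [0, 0, 0.02], "twist": 0},
  {"jaw": -1, "xyz": [0, 0, 0.035], "twist": 0},
  {"jaw": -1, "xyz": [0, 0, 0.03], "twist": 0},
  {"jaw": -1, "xyz": [0, 0, 0.012], "twist": 0},
  {"jaw": -1, "xyz": [0, 0, 0], "twist": 0},
  {"jaw": -1, "xyz": [0, 0, 0], "twist": 0},
])

```text
time_s: 10.83
ee_pos: [507.3, -211.1, 198.3]
ee_rot: [[0.927, -0.376, 0.0], [-0.376, -0.927, 0.0], [0.0, -0.0, -1.0]]
force: [0.1, -0.8, 1.1]
width: 87.1
```

Run:
```python
from h import *
s=get_state();print(s["ee_pos"],s["ee_rot"][1][0])
c=capture("side");overlay(c,(230,150,330,240),6,[],"pics/g3.png")
```

```text
[ 507.27542345 -211.11086161  198.26661952] -0.37605921690435234
```

View pics/g3.png

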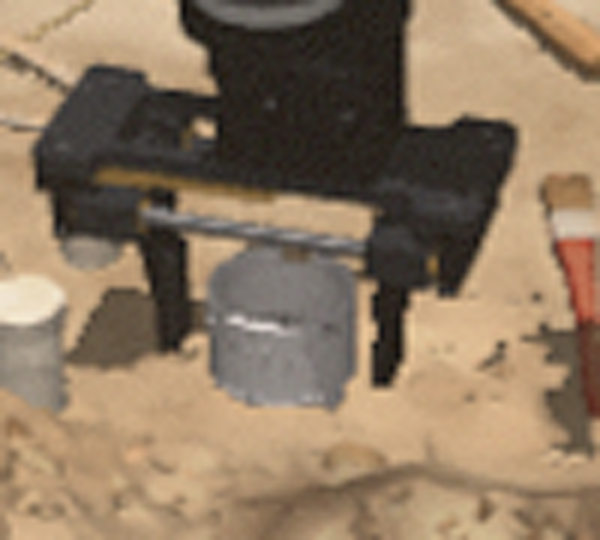

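Request:
move_arm([
  {"jaw": 1, "xyz": [0, -0.001, 0], "twist": 0},
  {"jaw": 1, "xyz": [0, 0, 0], "twist": 0},
  {"jaw": 1, "xyz": [0, 0, 0], "twist": 0},
  {"jaw": 1, "xyz": [0, 0, 0], "twist": 0},
  {"jaw": 1, "xyz": [0, 0, 0], "twist": 0},
  {"jaw": 1, "xyz": [0, 0, -0.01], "twist": 0},
  {"jaw": 1, "xyz": [0, 0, -0.03], "twist": 0},
  {"jaw": 1, "xyz": [0, 0, -0.036], "twist": 0},
  {"jaw": 1, "xyz": [0, 0, -0.036], "twist": 0},
  {"jaw": 1, "xyz": [0, 0, -0.036], "twist": 0},
  {"jaw": 1, "xyz": [0, 0, -0.015], "twist": 0},
  {"jaw": 1, "xyz": [0, 0, 0], "twist": 0},
], grip_force=25)

```text
time_s: 11.88
ee_pos: [507.7, -212.2, 365.5]
ee_rot: [[0.926, -0.378, 0.008], [-0.378, -0.926, -0.001], [0.008, -0.002, -1.0]]
force: [1.3, -0.0, -1.2]
width: 63.3
```

Run:
```python
from plan import *
plan([(571.5,100,365,10.5)],1,step=38)
```

```text
9 rows; end [571.5  100.04 364.95] 10.5
[{"jaw":1,"xyz":[-0.0066,-0.0348,0.0001],"twist":-3.64},{"jaw":1,"xyz":[-0.0043,-0.0351,0.0],"twist":-3.64},{"jaw":1,"xyz":[-0.0021,-0.0354,0.0001],"twist":-3.63},{"jaw":1,"xyz":[0.0001,-0.0354,0.0],"twist":-3.64},{"jaw":1,"xyz":[0.0024,-0.0353,0.0001],"twist":-3.64},{"jaw":1,"xyz":[0.0046,-0.0351,0.0],"twist":-3.64},{"jaw":1,"xyz":[0.0069,-0.0347,0.0001],"twist":-3.63},{"jaw":1,"xyz":[0.009,-0.0343,0.0],"twist":-3.64},{"jaw":1,"xyz":[0.0112,-0.0336,0.0001],"twist":-3.64}]
```

Request:
move_arm([
  {"jaw": 1, "xyz": [-0.003, -0.015, 0], "twist": -1.8},
  {"jaw": 1, "xyz": [-0.005, -0.035, 0], "twist": -3.6},
  {"jaw": 1, "xyz": [-0.003, -0.035, 0], "twist": -3.6},
  {"jaw": 1, "xyz": [-0.001, -0.035, 0], "twist": -3.6},
  {"jaw": 1, "xyz": [0.001, -0.035, 0], "twist": -3.6},
  {"jaw": 1, "xyz": [0.003, -0.035, 0], "twist": -3.6},
  {"jaw": 1, "xyz": [0.006, -0.035, 0], "twist": -3.6},
  {"jaw": 1, "xyz": [0.008, -0.034, 0], "twist": -3.6},
  {"jaw": 1, "xyz": [0.01, -0.034, 0], "twist": -3.6},
  {"jaw": 1, "xyz": [0.006, -0.018, 0], "twist": -2},
  {"jaw": 1, "xyz": [0, 0, 0], "twist": 0},
  {"jaw": 1, "xyz": [0, 0, 0], "twist": 0},
])

```text
time_s: 12.88
ee_pos: [569.4, 100.0, 358.7]
ee_rot: [[0.983, 0.184, -0.004], [0.184, -0.983, -0.002], [-0.004, 0.001, -1.0]]
force: [0.4, -0.3, -2.7]
width: 63.5
```

Run:
```python
from plan import *
plan([(571.5,100,365,10.5)],1,step=38)
```

```text
1 rows; end [571.53 100.01 365.03] 10.5
[{"jaw":1,"xyz":[0.0021,0.0004,-0.0063],"twist":0.07}]
```

Request:
move_arm([
  {"jaw": 1, "xyz": [0.002, 0, 0.005], "twist": 0},
  {"jaw": 1, "xyz": [0, 0, 0.01], "twist": 0},
  {"jaw": 1, "xyz": [0, 0, 0.005], "twist": 0},
  {"jaw": 1, "xyz": [0, 0, 0], "twist": 0},
  {"jaw": 1, "xyz": [0, 0, 0], "twist": 0},
])

```text
time_s: 13.3
ee_pos: [571.8, 97.8, 340.0]
ee_rot: [[0.984, 0.179, -0.001], [0.179, -0.984, -0.0], [-0.001, 0.0, -1.0]]
force: [0.4, -0.1, -1.6]
width: 63.4
```

Run:
```python
from h import *
c=capture("side");s=get_state();p=s["ee_pos"];print(p,np.degrees(np.arcsin(s["ee_rot"][1][0])))
overlay(c,(215,200,315,290),6,[(p[0],p[1],p[2]-198+54,32)],"pics/h4.png")
```

```text
[572.07258282  98.02477498 340.57520831] 10.321639448048774
```

View pics/h4.png

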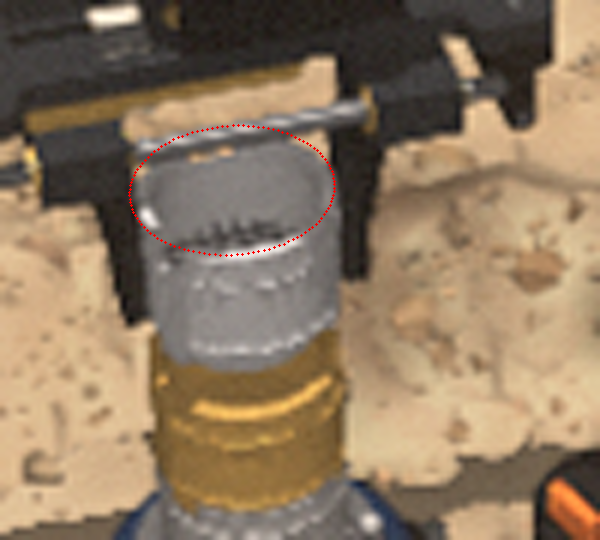

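Request:
move_arm([
  {"jaw": 1, "xyz": [0, -0.002, 0.004], "twist": 0},
  {"jaw": 1, "xyz": [0, 0, 0.004], "twist": 0},
  {"jaw": 1, "xyz": [0, 0, 0.003], "twist": 0},
  {"jaw": 1, "xyz": [0, 0, 0.003], "twist": 0},
  {"jaw": 1, "xyz": [0, 0, 0], "twist": 0},
  {"jaw": 1, "xyz": [0, 0, 0], "twist": 0},
])

```text
time_s: 13.85
ee_pos: [571.7, 100.7, 326.5]
ee_rot: [[0.984, 0.18, -0.0], [0.18, -0.984, -0.0], [-0.0, 0.0, -1.0]]
force: [-0.1, 0.3, -1.1]
width: 63.2
```

Request:
move_arm([
  {"jaw": 1, "xyz": [0, 0, 0.002], "twist": 0},
  {"jaw": 1, "xyz": [0, 0, 0.002], "twist": 0},
  {"jaw": 1, "xyz": [0, 0, 0], "twist": 0},
  {"jaw": 1, "xyz": [0, 0, 0], "twist": 0},
])

```text
time_s: 14.18
ee_pos: [571.8, 100.7, 322.7]
ee_rot: [[0.984, 0.18, -0.0], [0.18, -0.984, -0.0], [-0.0, -0.0, -1.0]]
force: [0.1, -0.2, -1.2]
width: 63.1
```

Sliding freely into the notches; continue.

Request:
move_arm([
  {"jaw": 1, "xyz": [0, 0, 0.002], "twist": 0},
  {"jaw": 1, "xyz": [0, 0, 0.002], "twist": 0},
  {"jaw": 1, "xyz": [0, 0, 0.001], "twist": 0},
  {"jaw": 1, "xyz": [0, 0, 0], "twist": 0},
  {"jaw": 1, "xyz": [0, 0, 0], "twist": 0},
])

```text
time_s: 14.6
ee_pos: [571.9, 100.6, 318.3]
ee_rot: [[0.984, 0.18, 0.0], [0.18, -0.984, 0.0], [0.0, -0.0, -1.0]]
force: [-2.2, 0.9, 3.5]
width: 63.7
```

Request:
move_arm([
  {"jaw": 1, "xyz": [0, 0, 0.001], "twist": 0},
  {"jaw": 1, "xyz": [0, 0, 0], "twist": 0},
  {"jaw": 1, "xyz": [0, 0, 0], "twist": 0},
])

```text
time_s: 14.85
ee_pos: [571.9, 100.6, 318.3]
ee_rot: [[0.984, 0.18, 0.0], [0.18, -0.984, 0.001], [0.0, -0.001, -1.0]]
force: [-4.1, -1.2, 9.3]
width: 63.1
```

Request:
move_arm([
  {"jaw": -1, "xyz": [0, 0, 0], "twist": 0},
  {"jaw": -1, "xyz": [0, 0, 0], "twist": 0},
  {"jaw": -1, "xyz": [0, 0, 0], "twist": 0},
  {"jaw": -1, "xyz": [0, 0, -0.02], "twist": 0},
  {"jaw": -1, "xyz": [0, 0, -0.035], "twist": 0},
  {"jaw": -1, "xyz": [0, 0, -0.03], "twist": 0},
  {"jaw": -1, "xyz": [-0.01, 0.03, -0.01], "twist": 0},
  {"jaw": -1, "xyz": [-0.015, 0.035, 0], "twist": 0},
  {"jaw": -1, "xyz": [-0.02, 0.03, 0], "twist": 0},
  {"jaw": -1, "xyz": [-0.01, 0.01, 0], "twist": 0},
])

```text
time_s: 15.68
ee_pos: [535.4, -18.6, 412.0]
ee_rot: [[0.985, 0.173, 0.0], [0.173, -0.985, -0.002], [-0.0, 0.002, -1.0]]
force: [0.6, -1.2, 0.4]
width: 86.9
```

Run:
```python
from h import *
from plan import *
c=capture("side");t=capture("top");cv2.imwrite("pics/h5t.png",t["color"])
overlay(c,(215,200,345,310),6,[(572,100.5,174,32),(572,100.5,132,32)],"pics/h5.png",[(572,100.5,174,32,a) for a in(41,161,-79)])
s=get_state();print(s["ee_pos"],s["ee_rot"])
```

```text
[535.50875293 -16.31853415 411.90623263] [[ 9.84680413e-01  1.74368681e-01  2.17615421e-04]
 [ 1.74368576e-01 -9.84680360e-01  4.34121750e-04]
 [ 2.89978868e-04 -3.89525893e-04 -9.99999882e-01]]
```

View pics/h5.png

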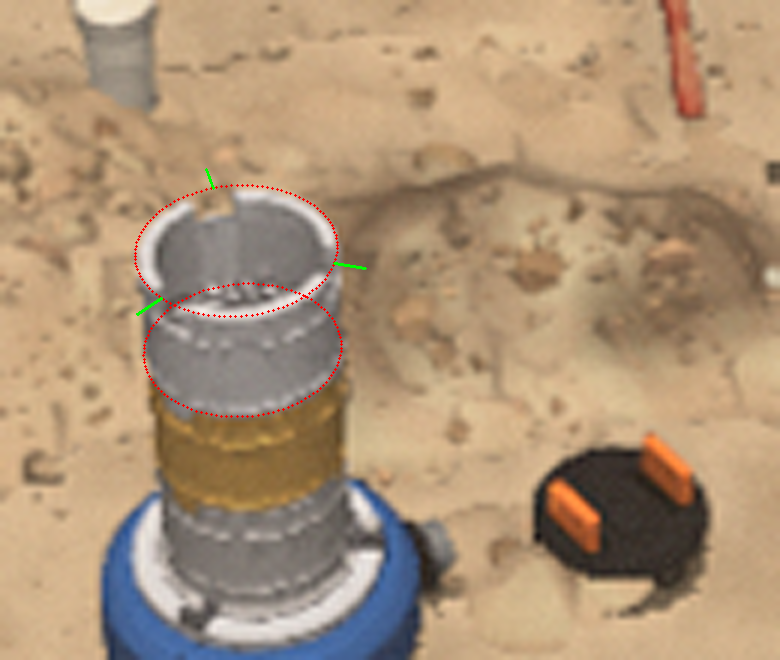

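View pics/h5t.png

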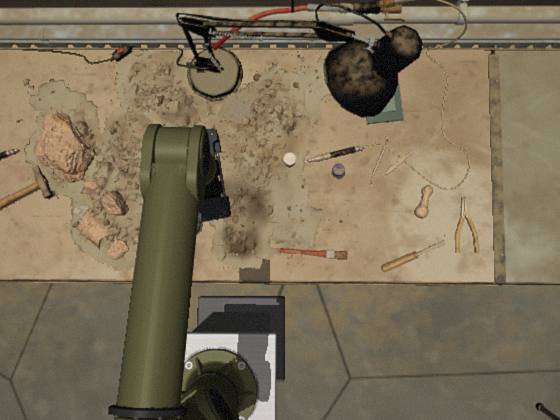

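Run:
```python
from plan import *
plan([(442,76.5,400,87),(442,76.5,300,87)],-1,step=38)
```

```text
14 rows; end [442.05  76.48 300.01] 87.0
[{"jaw":-1,"xyz":[-0.0069,-0.0098,0.0011],"twist":-7.0},{"jaw":-1,"xyz":[-0.0057,-0.0105,0.0011],"twist":-6.99},{"jaw":-1,"xyz":[-0.0043,-0.0112,0.001],"twist":-7.0},{"jaw":-1,"xyz":[-0.0029,-0.0116,0.0011],"twist":-6.99},{"jaw":-1,"xyz":[-0.0015,-0.0119,0.0011],"twist":-7.0},{"jaw":-1,"xyz":[-0.0,-0.012,0.0011],"twist":-7.0},{"jaw":-1,"xyz":[0.0014,-0.0119,0.0011],"twist":-6.99},{"jaw":-1,"xyz":[0.0028,-0.0116,0.0011],"twist":-7.0},{"jaw":-1,"xyz":[0.0043,-0.0112,0.001],"twist":-7.0},{"jaw":-1,"xyz":[0.0056,-0.0106,0.0011],"twist":-6.99},{"jaw":-1,"xyz":[0.0068,-0.0098,0.0011],"twist":-7.0},{"jaw":-1,"xyz":[0.0,-0.0,0.0333],"twist":0.0}]
[{"jaw":-1,"xyz":[0.0,-0.0,0.0334],"twist":0.0},{"jaw":-1,"xyz":[0.0,-0.0,0.0333],"twist":0.0}]
```

Request:
move_arm([
  {"jaw": -1, "xyz": [-0.007, -0.01, 0], "twist": -7},
  {"jaw": -1, "xyz": [-0.006, -0.01, 0], "twist": -7},
  {"jaw": -1, "xyz": [-0.004, -0.011, 0], "twist": -7},
  {"jaw": -1, "xyz": [-0.003, -0.012, 0], "twist": -7},
  {"jaw": -1, "xyz": [-0.001, -0.012, 0], "twist": -7},
  {"jaw": -1, "xyz": [0, -0.012, 0.001], "twist": -7},
  {"jaw": -1, "xyz": [0.001, -0.012, 0.001], "twist": -7},
  {"jaw": -1, "xyz": [0.003, -0.012, 0.01], "twist": -7},
  {"jaw": -1, "xyz": [0.004, -0.011, 0.02], "twist": -7},
  {"jaw": -1, "xyz": [0.006, -0.011, 0.03], "twist": -7},
  {"jaw": -1, "xyz": [0.007, -0.01, 0.03], "twist": -7},
  {"jaw": -1, "xyz": [0, 0, 0.02], "twist": 0},
])

```text
time_s: 16.78
ee_pos: [439.5, 83.4, 297.0]
ee_rot: [[0.036, 0.999, -0.003], [0.999, -0.036, 0.001], [0.001, -0.003, -1.0]]
force: [0.3, 0.3, -0.4]
width: 87.1
```

Request:
move_arm([
  {"jaw": -1, "xyz": [0, 0, 0.01], "twist": 0},
  {"jaw": -1, "xyz": [0, 0, 0], "twist": 0},
  {"jaw": -1, "xyz": [0, 0, 0], "twist": 0},
])

```text
time_s: 17.03
ee_pos: [442.3, 80.8, 290.1]
ee_rot: [[0.046, 0.999, 0.0], [0.999, -0.046, -0.0], [-0.0, 0.0, -1.0]]
force: [-0.2, 0.3, 0.3]
width: 87.2
```

Run:
```python
from plan import *
plan([(442,76.5,290,87),(442,76.5,187.5,87)],-1,step=38)
```

```text
4 rows; end [441.98  76.54 187.52] 87.0
[{"jaw":-1,"xyz":[-0.0043,-0.0001,0.0001],"twist":0.38},{"jaw":-1,"xyz":[-0.0,0.0,0.0342],"twist":0.0},{"jaw":-1,"xyz":[-0.0,0.0,0.0341],"twist":0.0},{"jaw":-1,"xyz":[-0.0,0.0,0.0342],"twist":0.0}]
```

Request:
move_arm([
  {"jaw": -1, "xyz": [-0.004, 0, 0.01], "twist": 0.4},
  {"jaw": -1, "xyz": [0, 0, 0.03], "twist": 0},
  {"jaw": -1, "xyz": [0, 0, 0.03], "twist": 0},
  {"jaw": -1, "xyz": [0, 0, 0.02], "twist": 0},
  {"jaw": -1, "xyz": [0, 0, 0.012], "twist": 0},
  {"jaw": -1, "xyz": [0, 0, 0], "twist": 0},
  {"jaw": -1, "xyz": [0, 0, 0], "twist": 0},
])

```text
time_s: 17.62
ee_pos: [442.1, 76.1, 188.1]
ee_rot: [[0.054, 0.999, 0.001], [0.999, -0.054, -0.0], [-0.0, 0.001, -1.0]]
force: [-0.2, 1.2, 0.4]
width: 87.1
```

Run:
```python
from h import *
c=capture("side");s=get_state();print(s["ee_pos"])
overlay(c,(250,220,380,320),6,[],"pics/k2.png")
```

```text
[442.50032146  76.30054458 188.74121734]
```

View pics/k2.png

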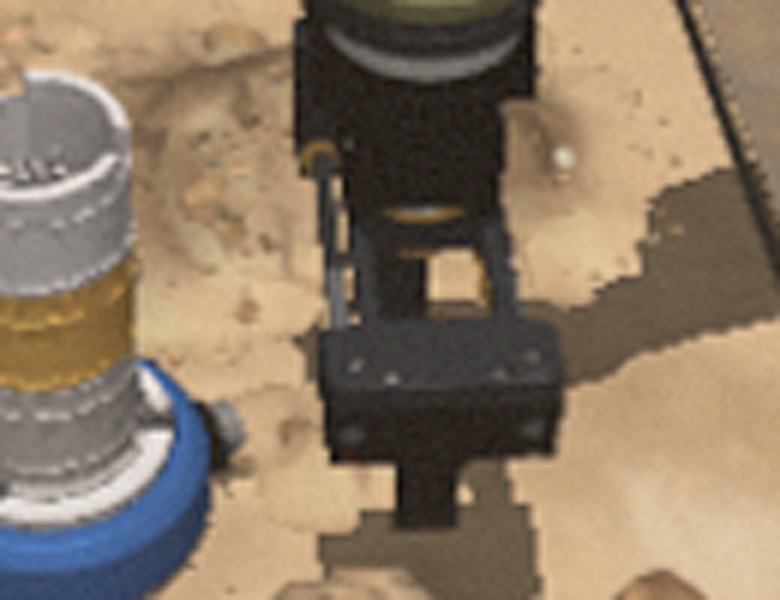

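Request:
move_arm([
  {"jaw": 1, "xyz": [0, 0, 0], "twist": 0},
  {"jaw": 1, "xyz": [0, 0, 0], "twist": 0},
  {"jaw": 1, "xyz": [0, 0, 0], "twist": 0},
  {"jaw": 1, "xyz": [0, 0, 0], "twist": 0},
  {"jaw": 1, "xyz": [0, 0, 0], "twist": 0},
  {"jaw": 1, "xyz": [0, 0, -0.004], "twist": 0},
  {"jaw": 1, "xyz": [0, 0, -0.004], "twist": 0},
  {"jaw": 1, "xyz": [0, 0, 0], "twist": 0},
], grip_force=20)

```text
time_s: 18.33
ee_pos: [441.9, 76.4, 196.5]
ee_rot: [[0.053, 0.999, 0.001], [0.999, -0.053, 0.001], [0.001, 0.001, -1.0]]
force: [-0.0, 0.8, -0.9]
width: 63.0
```

Request:
move_arm([
  {"jaw": 1, "xyz": [0, 0, 0], "twist": -4},
  {"jaw": 1, "xyz": [0, 0, 0], "twist": -6.5},
  {"jaw": 1, "xyz": [0, 0, 0], "twist": -6.5},
  {"jaw": 1, "xyz": [0, 0, 0], "twist": -6.5},
  {"jaw": 1, "xyz": [0, 0, 0], "twist": -6.5},
  {"jaw": 1, "xyz": [0, 0, 0], "twist": -6.5},
  {"jaw": 1, "xyz": [0, 0, 0], "twist": -5},
  {"jaw": 1, "xyz": [0, 0, 0], "twist": -2.5},
  {"jaw": 1, "xyz": [0, 0, 0], "twist": 0},
  {"jaw": 1, "xyz": [0, 0, 0.004], "twist": 0},
  {"jaw": 1, "xyz": [0, 0, 0.003], "twist": 0},
  {"jaw": 1, "xyz": [0, 0, 0], "twist": 0},
])

```text
time_s: 19.33
ee_pos: [441.5, 76.4, 188.3]
ee_rot: [[-0.655, 0.755, -0.0], [0.755, 0.655, -0.0], [0.0, -0.0, -1.0]]
force: [0.3, 0.4, -0.9]
width: 63.1
```

Request:
move_arm([
  {"jaw": 1, "xyz": [0, 0, 0.001], "twist": 0},
  {"jaw": 1, "xyz": [0, 0, 0], "twist": 0},
  {"jaw": -1, "xyz": [0, 0, 0], "twist": 0},
  {"jaw": -1, "xyz": [0, 0, 0], "twist": 0},
  {"jaw": -1, "xyz": [0, 0, 0], "twist": 0},
  {"jaw": -1, "xyz": [0, 0, -0.02], "twist": 0},
  {"jaw": -1, "xyz": [0, 0, -0.035], "twist": 0},
  {"jaw": -1, "xyz": [0, 0, -0.035], "twist": 7},
  {"jaw": -1, "xyz": [0, 0, -0.035], "twist": 7},
  {"jaw": -1, "xyz": [0, 0, -0.035], "twist": 7},
  {"jaw": -1, "xyz": [0, 0, -0.035], "twist": 7},
  {"jaw": -1, "xyz": [0, 0, 0], "twist": 7},
])

```text
time_s: 20.33
ee_pos: [443.5, 76.6, 389.7]
ee_rot: [[-0.098, 0.995, 0.011], [0.995, 0.098, 0.005], [0.004, 0.011, -1.0]]
force: [1.0, 0.1, -0.0]
width: 87.0
```

Run:
```python
from h import *
c=capture("side");t=capture("top");s=get_state();print(s["ee_pos"],s["ee_rot"][0][0])
cv2.imwrite("pics/k3.png",np.vstack([overlay(c,(290,250,360,310),7,[],"pics/o.png"),overlay(t,(150,190,220,250),7,[],"pics/o.png")])[:840])
```

```text
[441.94943661  76.44164254 384.22876435] -0.10390854157018316
```

View pics/k3.png

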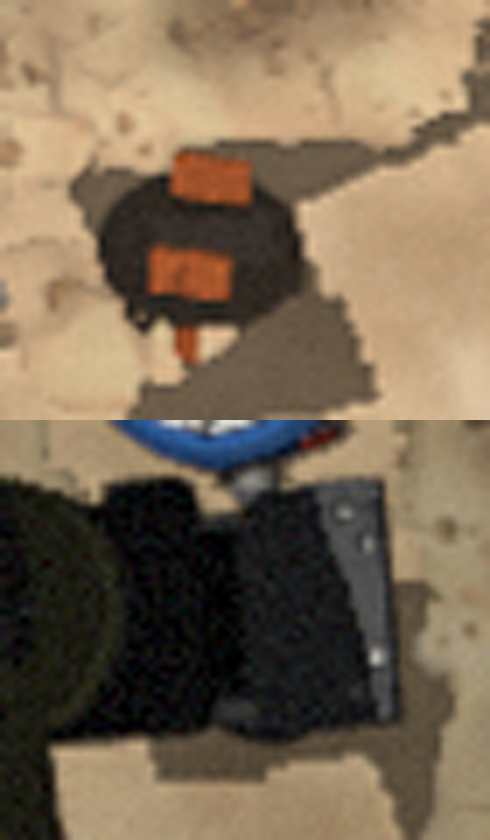

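Run:
```python
from h import *
from plan import *
cam=capture("side")
h=cv2.cvtColor(cam["color"],cv2.COLOR_BGR2HSV);m=cv2.inRange(h,(4,150,110),(20,255,255));m[:265]=0;m[298:]=0;m[:,:300]=0;m[:,340:]=0
n,l,s,ce=cv2.connectedComponentsWithStats(m);i=np.argsort(-s[1:,4])[:2]+1
w=cast(cam,ce[i],31);d=w[0]-w[1];print(s[i,4],w.round(1),w.mean(0).round(1),np.degrees(np.arctan2(d[1],d[0])),np.hypot(*d))
plan([(442,76.5,300,71)],-1)
```

```text
[77 69] [[448.5  97.7]
 [435.5  58.6]] [442.   78.2] 71.59669382391219 41.206290743049564
4 rows; end [442.05  76.51 299.99] 71.0
[{"jaw":-1,"xyz":[0.0,0.0001,0.0207],"twist":6.29},{"jaw":-1,"xyz":[0.0001,0.0002,0.0206],"twist":6.29},{"jaw":-1,"xyz":[0.0,0.0001,0.0207],"twist":6.29},{"jaw":-1,"xyz":[0.0001,0.0002,0.0207],"twist":6.3}]
```

Request:
move_arm([
  {"jaw": -1, "xyz": [0, 0, 0.02], "twist": 6.3},
  {"jaw": -1, "xyz": [0, 0, 0.03], "twist": 6.3},
  {"jaw": -1, "xyz": [0, 0, 0.03], "twist": 6.3},
  {"jaw": -1, "xyz": [0, 0, 0.03], "twist": 6},
  {"jaw": -1, "xyz": [0, 0, 0.03], "twist": 0},
  {"jaw": -1, "xyz": [0, 0, 0.02], "twist": 0},
  {"jaw": -1, "xyz": [0, 0, 0.01], "twist": 0},
  {"jaw": -1, "xyz": [0, 0, 0], "twist": 0},
  {"jaw": -1, "xyz": [0, 0, 0], "twist": 0},
])

```text
time_s: 21.23
ee_pos: [441.3, 76.3, 212.3]
ee_rot: [[0.323, 0.946, -0.002], [0.946, -0.323, -0.001], [-0.001, -0.001, -1.0]]
force: [0.4, -0.3, 0.5]
width: 86.9
```

Run:
```python
from h import *
from plan import *
c=capture("side")
overlay(c,(270,230,370,320),6,[],"pics/k4.png")
plan([(442,76.8,207,71.3)],-1)
```

```text
1 rows; end [441.98  76.85 206.96] 71.3
[{"jaw":-1,"xyz":[0.0004,-0.0001,0.0063],"twist":-0.15}]
```

View pics/k4.png

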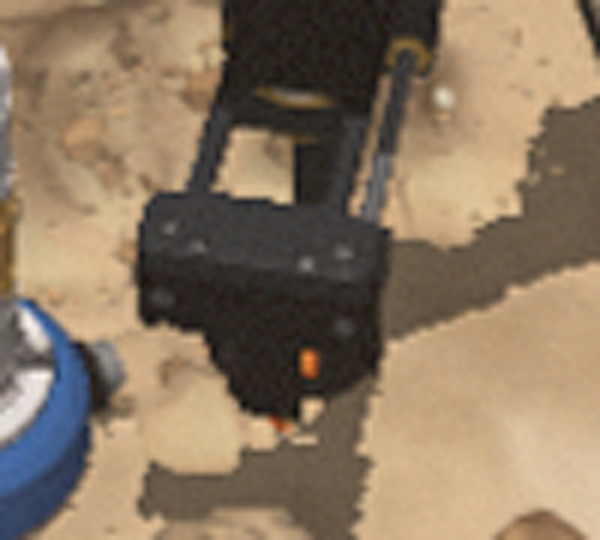

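Request:
move_arm([
  {"jaw": -1, "xyz": [0, 0, 0.006], "twist": 0},
  {"jaw": -1, "xyz": [0, 0, 0], "twist": 0},
  {"jaw": 1, "xyz": [0, 0, 0], "twist": 0},
  {"jaw": 1, "xyz": [0, 0, 0], "twist": 0},
  {"jaw": 1, "xyz": [0, 0, 0], "twist": 0},
  {"jaw": 1, "xyz": [0, 0, 0], "twist": 0},
  {"jaw": 1, "xyz": [0, 0, 0], "twist": 0},
  {"jaw": 1, "xyz": [0, 0, 0], "twist": 0},
  {"jaw": 1, "xyz": [0, 0, 0], "twist": 0},
  {"jaw": 1, "xyz": [0, 0, 0], "twist": 0},
], grip_force=22)

```text
time_s: 22.12
ee_pos: [441.6, 76.4, 206.8]
ee_rot: [[0.324, 0.946, 0.0], [0.946, -0.324, 0.0], [0.0, 0.0, -1.0]]
force: [0.2, 0.6, 1.3]
width: 41.6
```

Request:
move_arm([
  {"jaw": 1, "xyz": [0, 0, 0], "twist": 0},
  {"jaw": 1, "xyz": [0, 0, 0], "twist": 0},
  {"jaw": 1, "xyz": [0, 0, 0], "twist": 0},
  {"jaw": 1, "xyz": [0, 0, 0], "twist": 0},
], grip_force=30)

```text
time_s: 22.45
ee_pos: [441.8, 76.5, 207.2]
ee_rot: [[0.324, 0.946, 0.0], [0.946, -0.324, 0.0], [0.0, 0.0, -1.0]]
force: [-2.6, 0.2, 4.7]
width: 36.4
```

Request:
move_arm([
  {"jaw": 1, "xyz": [0, 0, -0.01], "twist": 0},
  {"jaw": 1, "xyz": [0, 0, -0.03], "twist": 0},
  {"jaw": 1, "xyz": [0, 0, -0.035], "twist": 0},
  {"jaw": 1, "xyz": [0, 0, -0.035], "twist": 0},
  {"jaw": 1, "xyz": [0, 0, -0.035], "twist": 0},
  {"jaw": 1, "xyz": [0, 0, -0.025], "twist": 0},
  {"jaw": 1, "xyz": [0, 0, -0.01], "twist": 0},
  {"jaw": 1, "xyz": [0, 0, 0], "twist": 0},
  {"jaw": 1, "xyz": [0, 0, 0], "twist": 0},
])

```text
time_s: 23.2
ee_pos: [441.2, 76.3, 386.0]
ee_rot: [[0.324, 0.946, -0.001], [0.946, -0.324, -0.0], [-0.0, -0.001, -1.0]]
force: [0.2, -0.3, -1.4]
width: 36.2
```

Run:
```python
from h import *
from plan import *
c=capture("side")
overlay(c,(230,190,360,290),6,[],"pics/k5.png")
plan([(572,101,392,71)],1,step=30)
```

```text
5 rows; end [571.97 101.02 392.03] 71.0
[{"jaw":1,"xyz":[0.0132,0.0232,-0.0014],"twist":0.02},{"jaw":1,"xyz":[0.0131,0.0232,-0.0014],"twist":0.02},{"jaw":1,"xyz":[0.0132,0.0232,-0.0014],"twist":0.01},{"jaw":1,"xyz":[0.0132,0.0232,-0.0014],"twist":0.02},{"jaw":1,"xyz":[0.0132,0.0231,-0.0014],"twist":0.02}]
```

View pics/k5.png

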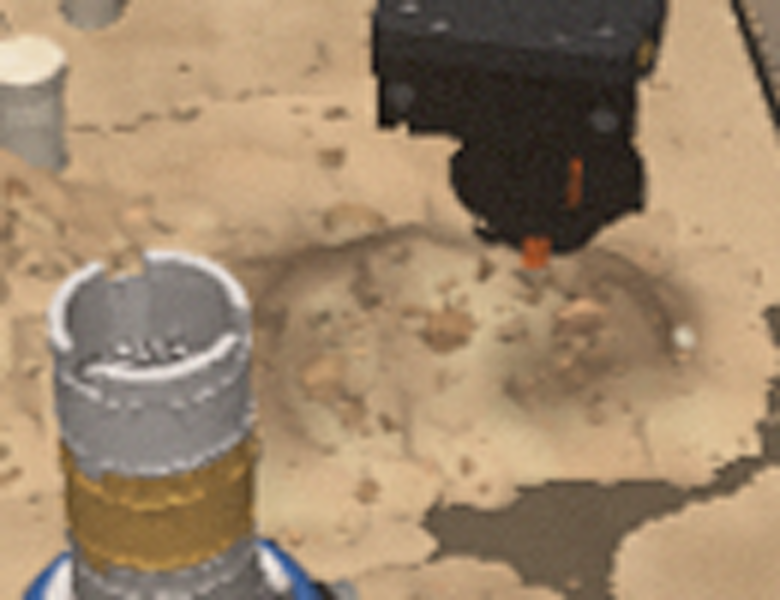

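Request:
move_arm([
  {"jaw": 1, "xyz": [0, 0, -0.012], "twist": 0},
  {"jaw": 1, "xyz": [0.005, 0.01, 0], "twist": 0},
  {"jaw": 1, "xyz": [0.013, 0.023, 0], "twist": 0},
  {"jaw": 1, "xyz": [0.013, 0.023, 0], "twist": 0},
  {"jaw": 1, "xyz": [0.013, 0.023, 0], "twist": 0},
  {"jaw": 1, "xyz": [0.013, 0.023, 0], "twist": 0},
  {"jaw": 1, "xyz": [0.009, 0.014, 0], "twist": 0},
  {"jaw": 1, "xyz": [0, 0, 0], "twist": 0},
  {"jaw": 1, "xyz": [0, 0, 0], "twist": 0},
  {"jaw": 1, "xyz": [0, 0, 0], "twist": 0},
])

```text
time_s: 24.08
ee_pos: [571.9, 100.9, 396.8]
ee_rot: [[0.324, 0.946, -0.004], [0.946, -0.324, -0.002], [-0.003, -0.003, -1.0]]
force: [0.2, -1.1, -0.5]
width: 36.6
```

Run:
```python
from h import *
from plan import *
c=capture("side")
p=get_state()["ee_pos"];z=p[2]-207
overlay(c,(205,170,325,270),6,[(p[0],p[1],z+22.5,32),(572,101,174,32)],"pics/k6.png",[(p[0],p[1],z+22.5,32,a) for a in (41,161,-79)])
plan([(572,101,392,71)],1,step=30)
```

```text
1 rows; end [571.99 101.04 391.99] 71.0
[{"jaw":1,"xyz":[0.0002,0.0001,0.0054],"twist":0.07}]
```

View pics/k6.png

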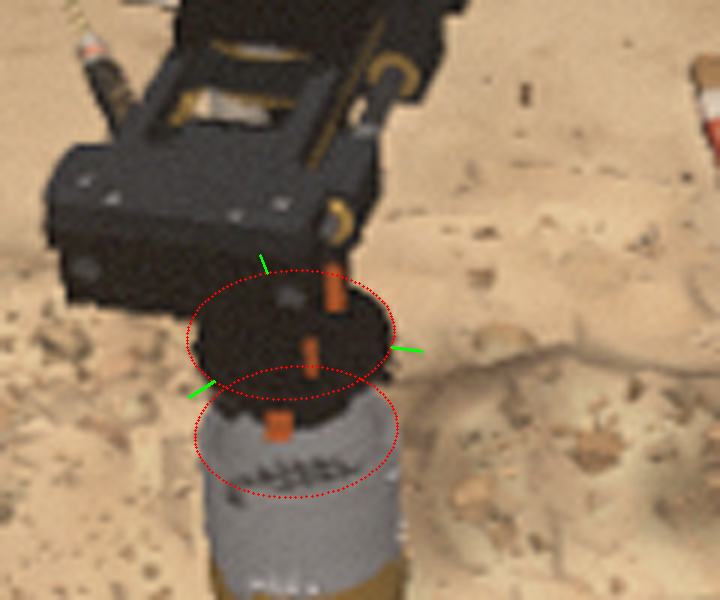

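Request:
move_arm([
  {"jaw": 1, "xyz": [0, -0.001, 0.003], "twist": 0},
  {"jaw": 1, "xyz": [0, 0, 0.004], "twist": 0},
  {"jaw": 1, "xyz": [0, 0, 0.004], "twist": 0},
  {"jaw": 1, "xyz": [0, 0, 0.003], "twist": 0},
  {"jaw": 1, "xyz": [0, 0, 0], "twist": 0},
  {"jaw": 1, "xyz": [0, 0, 0], "twist": 0},
])

```text
time_s: 24.63
ee_pos: [571.6, 101.6, 384.6]
ee_rot: [[0.324, 0.946, -0.0], [0.946, -0.324, 0.0], [-0.0, -0.0, -1.0]]
force: [-0.1, 0.8, -0.8]
width: 36.3
```

Request:
move_arm([
  {"jaw": 1, "xyz": [0, 0, 0.003], "twist": 0},
  {"jaw": 1, "xyz": [0, 0, 0.003], "twist": 0},
  {"jaw": 1, "xyz": [0, 0, 0.002], "twist": 0},
  {"jaw": 1, "xyz": [0, 0, 0.002], "twist": 0},
  {"jaw": 1, "xyz": [0, 0, 0], "twist": 0},
  {"jaw": 1, "xyz": [0, 0, 0], "twist": 0},
])

```text
time_s: 25.13
ee_pos: [571.7, 101.6, 374.6]
ee_rot: [[0.324, 0.946, -0.0], [0.946, -0.324, -0.0], [-0.0, -0.0, -1.0]]
force: [0.1, -0.7, -0.8]
width: 36.9
```

Catches are inside the rim without contact. Continue to the lugs.

Request:
move_arm([
  {"jaw": 1, "xyz": [0, 0, 0.002], "twist": 0},
  {"jaw": 1, "xyz": [0, 0, 0.002], "twist": 0},
  {"jaw": 1, "xyz": [0, 0, 0.002], "twist": 0},
  {"jaw": 1, "xyz": [0, 0, 0], "twist": 0},
  {"jaw": 1, "xyz": [0, 0, 0], "twist": 0},
])

```text
time_s: 25.55
ee_pos: [571.7, 101.5, 368.6]
ee_rot: [[0.324, 0.946, -0.0], [0.946, -0.324, -0.0], [-0.0, -0.0, -1.0]]
force: [-1.3, -0.8, -1.1]
width: 36.6
```

Already below the 371 riding height with no force: lugs are entering.

Request:
move_arm([
  {"jaw": 1, "xyz": [0, 0, 0.002], "twist": 0},
  {"jaw": 1, "xyz": [0, 0, 0.002], "twist": 0},
  {"jaw": 1, "xyz": [0, 0, 0.001], "twist": 0},
  {"jaw": 1, "xyz": [0, 0, 0.001], "twist": 0},
  {"jaw": 1, "xyz": [0, 0, 0], "twist": 0},
])

```text
time_s: 25.97
ee_pos: [571.7, 101.4, 363.2]
ee_rot: [[0.324, 0.946, -0.0], [0.946, -0.324, 0.0], [0.0, -0.0, -1.0]]
force: [-2.5, -0.4, 3.4]
width: 36.4
```

Request:
move_arm([
  {"jaw": 1, "xyz": [0, 0, 0.001], "twist": 0},
  {"jaw": 1, "xyz": [0, 0, 0], "twist": 0},
  {"jaw": -1, "xyz": [0, 0, 0], "twist": 0},
  {"jaw": -1, "xyz": [0, 0, 0], "twist": 0},
  {"jaw": -1, "xyz": [0, 0, 0], "twist": 0},
  {"jaw": -1, "xyz": [0, 0, 0], "twist": 0},
  {"jaw": -1, "xyz": [0, 0, 0], "twist": 0},
  {"jaw": -1, "xyz": [0, 0, -0.01], "twist": 0},
  {"jaw": -1, "xyz": [0, 0, -0.03], "twist": 0},
  {"jaw": -1, "xyz": [0, 0, -0.03], "twist": 0},
])

```text
time_s: 26.8
ee_pos: [571.3, 101.7, 431.8]
ee_rot: [[0.324, 0.946, -0.003], [0.946, -0.324, -0.001], [-0.002, -0.002, -1.0]]
force: [0.9, -0.5, 0.7]
width: 81.4
```

Request:
move_arm([
  {"jaw": -1, "xyz": [-0.03, -0.01, -0.01], "twist": 0},
  {"jaw": -1, "xyz": [-0.035, -0.01, 0], "twist": 0},
  {"jaw": -1, "xyz": [-0.035, -0.01, 0], "twist": 0},
  {"jaw": -1, "xyz": [-0.035, -0.01, 0], "twist": 0},
  {"jaw": -1, "xyz": [-0.03, 0, 0], "twist": 0},
  {"jaw": -1, "xyz": [-0.02, 0, 0], "twist": 0},
  {"jaw": -1, "xyz": [0, 0, 0], "twist": 0},
])

```text
time_s: 27.38
ee_pos: [472.5, -65.8, 443.0]
ee_rot: [[0.331, 0.944, 0.002], [0.944, -0.331, 0.0], [0.001, 0.002, -1.0]]
force: [-0.1, -0.5, -0.5]
width: 87.1
```

Run:
```python
from h import *
c=capture("side");t=capture("top");print(get_state()["ee_pos"])
cv2.imwrite("pics/e0t.png",t["color"])
x,y=572,101
overlay(c,(205,180,325,280),6,[(x,y,178.5,32),(x,y,174,32),(x,y,132,32)],"pics/e0.png")
overlay(c,(215,180,300,265),7,[],"pics/e1.png")
h=cv2.cvtColor(c["color"],cv2.COLOR_BGR2HSV);m=cv2.inRange(h,(4,150,90),(20,255,255));m[:170]=0;m[250:]=0;m[:,:215]=0;m[:,300:]=0
n,l,s,ce=cv2.connectedComponentsWithStats(m)
i=np.argsort(-s[1:,4])[:2]+1;w=cast(c,ce[i],187);d=w[0]-w[1];print(s[i],w.round(1),w.mean(0),np.degrees(np.arctan2(d[1],d[0])),np.hypot(*d))
```

```text
[473.83946219 -61.02649329 442.52378364]
[[245 239  13  10 112]
 [251 226  13   9  94]] [[577.6 121.6]
 [564.9  84.4]] [571.23878463 102.98828115] 71.23082842150961 39.317140866774025
```

View pics/e0.png

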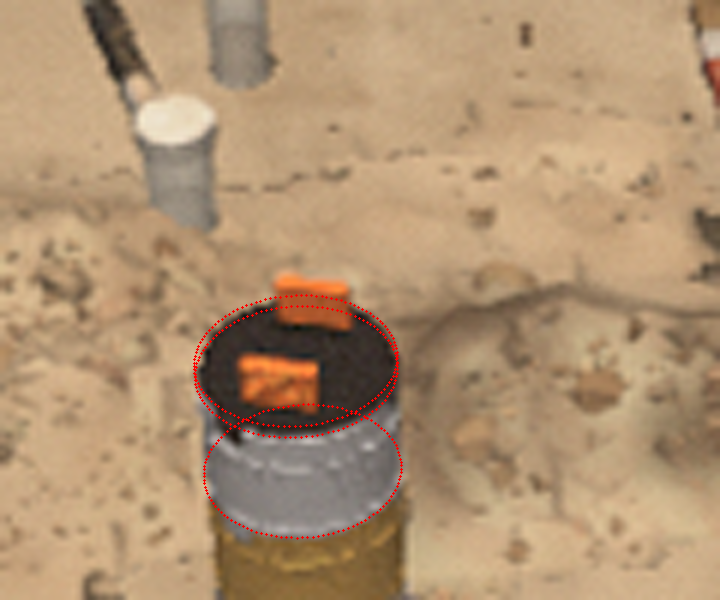

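View pics/e1.png

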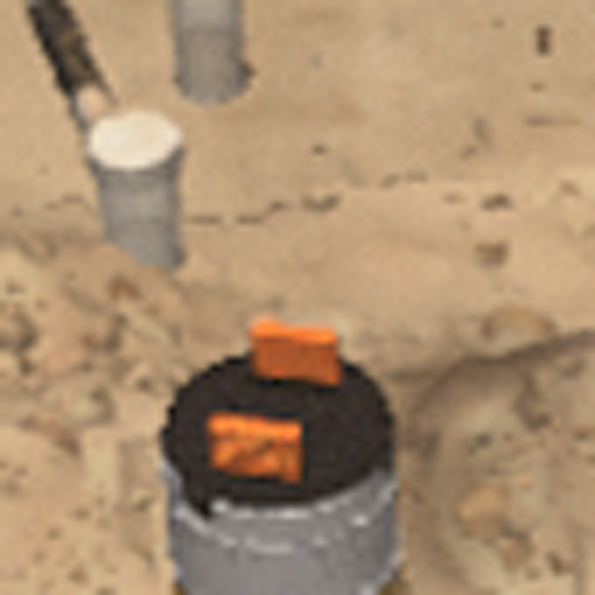

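View pics/e0t.png

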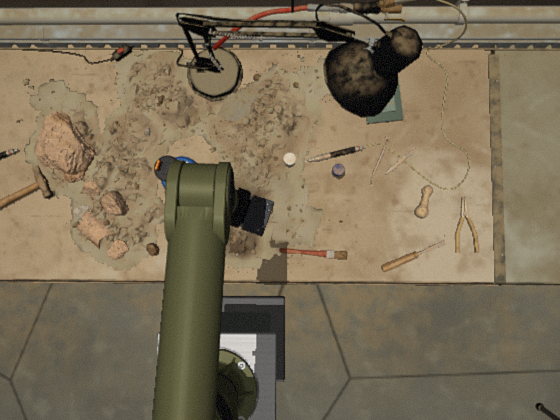

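Run:
```python
from h import *
c=capture("side");k=12;u0,v0=235,215
im=cv2.resize(c["color"][215:265,235:285],None,fx=k,fy=k,interpolation=cv2.INTER_CUBIC)
x,y=571.3,101.7
a=np.radians(71.2);Y=np.array([np.cos(a),np.sin(a)]);X=np.array([Y[1],-Y[0]])
for r,col in((23,(0,255,0)),(19.2,(255,0,0))):
  for s in(1,-1):
    for z in(194.5,178.5):
      q=proj(c,[[*(np.array([x,y])+s*r*Y+e*X),z] for e in(-12,12)])
      q=[(int((u-u0+.5)*k),int((v-v0+.5)*k)) for u,v in q];cv2.line(im,q[0],q[1],col,1)
cv2.imwrite("pics/e2.png",im)
```

```text
(no output)
```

View pics/e2.png

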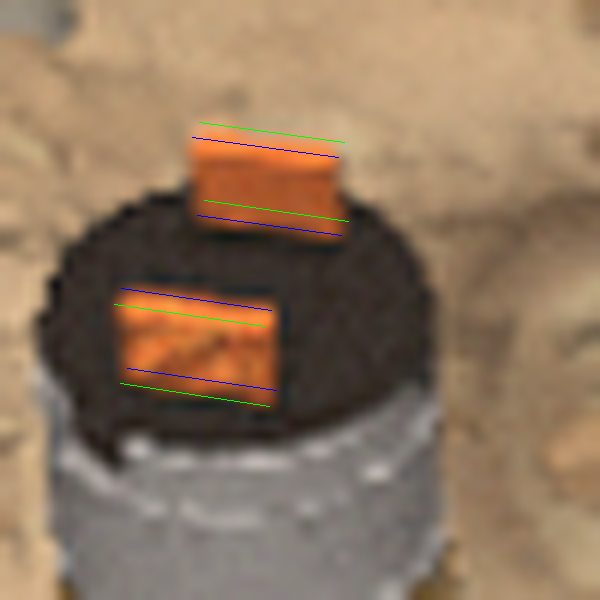

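Request:
move_arm([
  {"jaw": -1, "xyz": [0, 0, 0], "twist": 0},
  {"jaw": -1, "xyz": [0, 0, 0], "twist": 0},
  {"jaw": -1, "xyz": [0, 0, 0], "twist": 0},
  {"jaw": -1, "xyz": [0, 0, 0], "twist": 0},
])

```text
time_s: 27.87
ee_pos: [474.2, -59.7, 441.6]
ee_rot: [[0.323, 0.946, -0.0], [0.946, -0.323, -0.0], [-0.001, -0.0, -1.0]]
force: [0.1, 0.4, -0.1]
width: 87.1
```

```bash
python3 -c "
from rig import close_job
print(close_job())"
```

```text
the job is handed in; nothing more can be done
None
```

The sieve stack is built on the shaker and the job was handed in at about 28 s of the 72 s allowed; `close_job` gives no verdict. I set the fine screen on the pan, then the coarse screen. I turned the cover 44° on the bench so the gripper would clear the stack, then pinched its tabs, seated it and let it go.

- **Seating:** each part met firm contact at its seated height, 8 mm below where its lugs would ride on the rim. In the side view the fine-screen and coarse-screen rims and the cover disc lie at 132, 174 and 178.5 mm, as they should when seated, and level by eye.
- **Position:** hand positions and the side view put the stack within 1–2 mm of my estimate of the pan's axis. The two cameras disagree by up to about 2 mm in x and y, so I can't state it tighter than that.
- **Tabs:** the outer faces match the let-out position in the side view. One rougher check, the spacing between the two orange patches, read 39.3 mm against 41.2 mm before the pick-up. I put this down to lighting, but it disagrees slightly.
- **Robot and bystanders:** the gripper is open and well clear, with force near zero. The brush, bone, vial and clod appear unmoved in the last top view; this was judged by eye.

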